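# Feed guide carriages into the laser-marking tunnel with the push stick

## Robot

A 6-joint arm with a two-finger parallel gripper is mounted at the origin on the work surface. World frame = base frame: x ahead of the robot, y to its left, z up, the work surface at z = 0. Lengths are in m, angles in rad, forces in N, time in s.
With the tool pointing down it reaches from about 0.35 to 0.775 m from the base axis. Payload 7.3 kg.
Tool frame: the origin (TCP) lies on the mounting face of the last link; the fingertips stand 178 mm ahead of it and the grasp point (between the pads) lies 159 mm ahead of it (robot.grip_depth is the distance from the TCP to the grasp point, in m); z points along the fingers, y is the line along which they close (so a half turn about z gives the same grasp; the last joint's range is limited). The gripper opens to 92 mm and grips with 3 to 60 N. Pads are 19 mm wide; open, the fingers measure 130 mm over their backs; the gripper's body (75 mm by 190 mm) begins 47 mm behind the grasp point.
Start: joints at [1.03, 0.342, 1.524, -0, 1.275, -0.146], TCP at [0.202, 0.485, 0.405] pointing down, gripper open.
Joint ranges: [-2.53, 2.53], [-0.77, 2.02], [0.04, 2.7], [-1, 4.14], [0.28, 2.66], [-3.11, 3.11]. Speed limits (rad/s): [2.57, 2.57, 3.14, 3.14, 3.14, 3.14].

## Interface

Orientations are given as [roll, pitch, yaw] about the fixed x, y, z axes, in that order (R = Rz(yaw) Ry(pitch) Rx(roll)).
In Python, from cell import observe, cams, robot, models gives the robot as it stands.
- The arm moves only by the shell command python3 -m jog 'ROWS' [FORCE]. ROWS is JSON, a list of rows, each a list of 3 entries, a list of its own where there are three numbers: the shift along the tool's x, y, z each as a share of 0.4 m, from -1 to 1, then the turn about the tool's z as a share of pi rad, from -1 to 1, then the closure, from 0 (fully open) to 1 (shut). In form: [[[x, y, z], turn, jaw], ...]. A call has 1 to 12 rows; each row is the pose to reach, as a shift and turn from the pose commanded when the call began, along the tool's axes at that moment, turning the shorter way round; what a row does not reach only later rows make up. A row lasts 1/8 s, in which the tool goes at most 62.5 mm and 10.7 degrees, less where a joint would pass 70% of its speed; a pose out of reach is approached as far as the arm can. A call with a number of a shift or a turn outside -1 to 1 is refused whole. A call with a gripper value outside its range is refused whole. The fingers move at their own pace and stop on an object; FORCE is the grip in N (left out, the last holds). Time passes only in rows, so rows that repeat a pose let the fingers close. It gives the time, the measured TCP pose, the force, the opening and the grip force at its end, in the units of the state.
- observe(): the state, without advancing time (a new reading comes with each control period).
- cams.read_camera(name): name is "side" or "top" or "wrist"; returns the picture (384x512x3 uint8, red, green, blue); there is no depth.
- cams.camera_model(name): a dict with "camera_matrix" (3x3 intrinsics, pixels), "pose" (4x4, takes a point from camera to world coordinates). Camera axes: x right, y down, z forward; pixel columns grow to the right and rows downward; lengths in m; the calibration is good to about 2 mm. A picture is of the moment at which its call begins: read the wrist's pose just before it. camera_model takes no time and is no camera call; for the wrist camera it gives the pose at the moment of the call.
- robot.hand_in(): hands the job in; it is judged then, once.
Trained networks look in the newest picture that a camera, given by its name, has taken for a name from the list of things; names that differ only in an ending like _2 or _b are one class to them, and where a whole thing is asked for, a point or a joint stands for the part that bears it (a point fixed in the world has none). Each returns a list of dicts, best first, with "confidence" (0 to 1); they miss things now and then, are a little off and sometimes report something else, mostly with a low value. They report only what shows in the picture. A call takes as long as a camera call. They do not tell look-alikes from the thing itself.
- models.find_in(target, camera): "position" ([x, y, z] in m, in world coordinates, good to about 4 mm: the middle of the surface that is visible of it).
- models.pinpoint(target, camera): "position" ([x, y, z] in m, in world coordinates, good to about 4 mm: a listed point, or the origin of a listed thing).
The state is a dict: "time": time; "qpos": joint angles; "qvel": joint speeds; "joint_efforts": joint torques, N m; "tool_pos": TCP position; "tool_rot": TCP orientation; "contact_force": force on the tool from outside, world axes, zero at the start; "torque": the same for the moment, N m; "opening": finger opening in m; "grip_force": force on a finger pad.
Only numpy, scipy, OpenCV 4.12 (cv2) and the standard library are available. Lean on these libraries where they do the work, as an engineer would, in place of code of your own. Each camera call takes 0.05 s, during which the arm holds its last target. There are 200 camera calls.

## Task

Load the laser marker: take every aluminium guide carriage out of the cardboard boxes, lay it lengthways on the infeed track and push it with the wooden push stick under the guard until it is wholly inside the tunnel, keeping the gripper's fingers off any carriage that is under the guard. When all of them are inside, lay the push stick flat back in its plywood tray and let go, then press the start button fully down. Leave the other things on the bench where they are.

Things in the scene. Friction and masses are not known exactly. Their poses are not given: they have to be found in the camera images.
- marker: laser marker, fixed: deck 110 wide, top 12 above the bench. Origin on the bench (z = 0) below the middle of the guard's edge (tunnel mouth); x = feed direction (roughly to the robot's left), y across, z up. Infeed track x = -200 to 0, tunnel x = 0 to 330, both 52 wide inside; beyond it a white box 110 high (lamp to 145). Button console, 30 high, at x = 110 to 170 on the +y side (towards the robot)
- infeed (a point): point on the deck (12 above the bench) at the middle of the open infeed track, marker x = -100; its axes are the marker's. Side rails 52 apart inside, 8 thick, 10 high over the deck (tops 22 above the bench). The track holds two carriages one behind the other, and is open at the back for the stick
- tunnel (a point): point on the deck in the middle of the tunnel, marker x = 165. Clear inside: 52 wide, 46 high, 330 long, closed at the far end; clear roof, top 62 above the bench (70 at its rims and at the guard's edge). Four carriages fit in a row, with 66 to spare; each pushes those ahead of it
- stick: wooden push stick, 0.16 kg: straight blade 170 long (x) x 24 wide x 20 high; on it a grip block from x = -70 to 0, 22 wide (y), z = 20 to 70. Origin: centre of the blade's underside. +x points to its nose at x = +85, the end to push with; grip's middle at x = -35. Starts lying in its tray. Only the blade fits under the guard
- tray: plywood tray, fixed, where the push stick lives: 216 long (x) x 70 wide (y), floor 4 thick, walls 14 high over the bench, inside 206 x 60. Origin at the centre of its underside. The stick lies along its length, either way round
- bin_a: cardboard stock box, fixed: 118 (x) x 228 (y), walls 22 high and 4 thick, floor 4 thick, a divider across the middle makes two compartments centred at y = -55 and +55. Origin at the centre of its underside
- bin_b: a second stock box just like bin_a
- start (a joint): travel of the start button: 0 up, 0.006 m fully down; sprung, about 4 N to press fully; pressed from 0.0045
- start_top (a point): centre of the top of the start button (round, 32 across, grey), on the marker's console; press straight down
- spindle1: bystander: steel stepped spindle 140 tall on a flange 76 across; origin at its foot. Leave alone
- spindle2: bystander: a second such spindle. Leave alone
- collar: bystander: dark steel ring 90 across, 30 high; origin at the centre of its underside. Leave alone
- cleaner: bystander: bottle 60 across, 170 tall; origin at its foot. Leave alone
- caliper: bystander: caliper 150 long lying flat, 10 high; origin under the middle of its beam. Leave alone
- carriage1: aluminium guide carriage, an inverted T from the side: flange 66 long (x) x 40 wide (y) x 16 high, on its middle a block 34 (x) x 40 (y), 36 high in all, 0.3 kg, same either way round. Origin at the centre of its underside, x along its length, z up. Starts in a stock box compartment. Grip it across its 40 width by the upper block. One of up to four alike; some may be absent
- carriage2: aluminium guide carriage, an inverted T from the side: flange 66 long (x) x 40 wide (y) x 16 high, on its middle a block 34 (x) x 40 (y), 36 high in all, 0.3 kg, same either way round. Origin at the centre of its underside, x along its length, z up. Starts in a stock box compartment. Grip it across its 40 width by the upper block. One of up to four alike; some may be absent
- carriage3: aluminium guide carriage, an inverted T from the side: flange 66 long (x) x 40 wide (y) x 16 high, on its middle a block 34 (x) x 40 (y), 36 high in all, 0.3 kg, same either way round. Origin at the centre of its underside, x along its length, z up. Starts in a stock box compartment. Grip it across its 40 width by the upper block. One of up to four alike; some may be absent
- carriage4: aluminium guide carriage, an inverted T from the side: flange 66 long (x) x 40 wide (y) x 16 high, on its middle a block 34 (x) x 40 (y), 36 high in all, 0.3 kg, same either way round. Origin at the centre of its underside, x along its length, z up. Starts in a stock box compartment. Grip it across its 40 width by the upper block. One of up to four alike; some may be absent
Things that resemble listed ones, but are neither listed nor needed, are in the scene too. Leave any green look-alike of the carriage1 alone.

How it is judged:
On the way, in this order (a step that is already met when the one before it is completed fails the run):
1. every carriage present is wholly inside the tunnel (x of carriage1 in the frame of marker between 0.037 and 0.32 m and y of carriage1 in the frame of marker between -0.03 and 0.03 m and z of each of carriage1, carriage2, carriage3, carriage4 in the frame of marker below 0.05 m and x of carriage2 in the frame of marker between 0.037 and 0.32 m and y of carriage2 in the frame of marker between -0.03 and 0.03 m and x of carriage3 in the frame of marker between 0.037 and 0.32 m and y of carriage3 in the frame of marker between -0.03 and 0.03 m and x of carriage4 in the frame of marker between 0.037 and 0.32 m and y of carriage4 in the frame of marker between -0.03 and 0.03 m), for 0.3 s.
2. the push stick lies flat in its tray, let go, with the carriages still inside (all of step 1 and x of stick in the frame of tray between -0.028 and 0.028 m and y of stick in the frame of tray between -0.026 and 0.026 m and z of stick in the frame of tray below 0.01 m and angle between stick's own z axis and vertical below 0.1 rad and contact force between the fingers and stick below 0.3 N), for 0.2 s.
3. the start button is pressed fully down, with the carriages inside and the stick in its tray (all of step 2 and value of joint start above 0.0045 m), for 0.05 s.
At the end, for the whole second after the job is handed in: every carriage present is in the tunnel with its middle at least 37 mm past the guard's edge (so that all of it is inside), the push stick lies flat in its tray (its middle within 28 mm lengthways and 26 mm sideways of the tray's), released, all at rest; the button was pressed last (all of step 2 and linear speed of each of stick, carriage1, carriage2, carriage3, carriage4 below 0.02 m/s); the robot touches nothing.
It fails at once if a bystander is moved more than 50 mm (distance of any of spindle1, spindle2, collar, cleaner, caliper from where it was at the start of the episode above 0.05 m).
It fails at once if the fingers push or hold a carriage whose middle is under the guard ((x of carriage1 in the frame of marker between 0 and 0.33 m and y of carriage1 in the frame of marker between -0.03 and 0.03 m and z of carriage1 in the frame of marker below 0.05 m and contact force between the fingers and carriage1 above 0.5 N) or (x of carriage2 in the frame of marker between 0 and 0.33 m and y of carriage2 in the frame of marker between -0.03 and 0.03 m and z of carriage2 in the frame of marker below 0.05 m and contact force between the fingers and carriage2 above 0.5 N) or (x of carriage3 in the frame of marker between 0 and 0.33 m and y of carriage3 in the frame of marker between -0.03 and 0.03 m and z of carriage3 in the frame of marker below 0.05 m and contact force between the fingers and carriage3 above 0.5 N) or (x of carriage4 in the frame of marker between 0 and 0.33 m and y of carriage4 in the frame of marker between -0.03 and 0.03 m and z of carriage4 in the frame of marker below 0.05 m and contact force between the fingers and carriage4 above 0.5 N)).
Of carriage1, carriage2, carriage3, carriage4 only 3 to 4 are there at a start; the rules pass over those that are not, and their reading is None.
At some moment in a run one of carriage1, carriage2, carriage3, carriage4 may be knocked a few centimetres aside while the robot is not near it.
It also fails if it takes over 208 s, if anything falls off the work surface, if the arm or the gripper's body presses on something with over 40 N, if the wrist force passes 120 N, or if a joint passes its speed limit or range.

## Working session

There is one attempt and no reset: what is moved stays moved. The work goes in short steps, Python scripts to look and compute and a shell command to move; the robot and the scene stay as the last step left them, time stands still between calls to the robot, and variables do not carry over. Pictures are saved under pics/ and viewed, at most 14 in all, crops included, and the job is handed in when it is done.

```bash
ls; mkdir -p pics; python3 - <<'E'
from cell import observe,cams,robot,models
import cv2,numpy as np
s=observe();print(s['time'],s['tool_pos'],s['tool_rot'],s['opening'])
for c in ['top','side']:
    im=cams.read_camera(c);cv2.imwrite(f'pics/{c}0.png',cv2.resize(im[...,::-1],None,fx=1.5,fy=1.5))
    m=cams.camera_model(c);print(c,np.round(m['camera_matrix'],1).tolist(),np.round(m['pose'],3).tolist())
    K=m['camera_matrix'];T=np.linalg.inv(m['pose'])
    for n in ['marker','infeed','tunnel','stick','tray','bin_a','start_top','carriage1','spindle1','collar','cleaner','caliper']:
        for d in models.pinpoint(n,c)[:6]:
            p=np.array(d['position']);q=T[:3,:3]@p+T[:3,3];u=K@q;u=u[:2]/u[2]
            print(n,np.round(p,3),round(d['confidence'],2),'px',np.round(u*1.5))
E
```

```text
pics
0.0 [0.20183296 0.48450785 0.40402692] [-3.14004003e+00 -2.11973582e-04  2.74679870e+00] 0.09196840669070523
top [[400.1, 0.0, 261.6], [0.0, 400.1, 186.4], [0.0, 0.0, 1.0]] [[0.012, -0.985, 0.173, 0.307], [-1.0, -0.009, 0.019, 0.017], [-0.017, -0.173, -0.985, 1.526], [0.0, 0.0, 0.0, 1.0]]
marker [ 0.651  0.107 -0.002] 0.7 px [369. 251.]
marker [0.784 0.109 0.001] 0.46 px [370. 201.]
infeed [0.658 0.002 0.006] 0.56 px [410. 248.]
tunnel [0.64  0.272 0.012] 0.87 px [305. 254.]
stick [0.442 0.245 0.004] 0.69 px [314. 330.]
tray [0.435 0.243 0.002] 0.91 px [315. 333.]
bin_a [ 0.456 -0.301 -0.002] 0.95 px [528. 327.]
bin_a [ 0.441 -0.025 -0.001] 0.69 px [420. 332.]
bin_a [0.431 0.531 0.004] 0.52 px [201. 333.]
bin_a [0.654 0.003 0.01 ] 0.33 px [409. 249.]
start_top [0.587 0.245 0.055] 0.58 px [313. 270.]
start_top [0.436 0.244 0.002] 0.19 px [314. 333.]
carriage1 [ 0.445 -0.078  0.004] 0.73 px [441. 330.]
carriage1 [ 0.45  -0.352  0.005] 0.72 px [549. 329.]
carriage1 [ 0.311 -0.375 -0.   ] 0.69 px [560. 385.]
carriage1 [ 0.478 -0.49  -0.004] 0.66 px [603. 319.]
carriage1 [0.432 0.033
[... 848 characters left out ...]
 [0.587 0.242 0.051] 0.55 px [352. 246.]
start_top [0.654 0.109 0.003] 0.17 px [398. 285.]
carriage1 [ 0.436 -0.074  0.001] 0.81 px [338. 350.]
carriage1 [ 0.446 -0.355  0.007] 0.78 px [395. 436.]
carriage1 [0.434 0.044 0.005] 0.76 px [319. 319.]
carriage1 [ 0.475 -0.489 -0.003] 0.7 px [442. 489.]
carriage1 [ 0.312 -0.375 -0.001] 0.65 px [330. 467.]
carriage1 [0.64  0.273 0.011] 0.56 px [367. 251.]
spindle1 [ 0.772 -0.13   0.004] 0.92 px [490. 330.]
spindle1 [0.772 0.007 0.   ] 0.79 px [462. 299.]
spindle1 [ 0.464 -0.3    0.001] 0.52 px [392. 417.]
collar [0.787 0.108 0.   ] 0.66 px [448. 276.]
cleaner [0.435 0.528 0.002] 0.57 px [263. 222.]
caliper [ 0.604 -0.385 -0.001] 0.63 px [479. 428.]
```

View pics/top0.png

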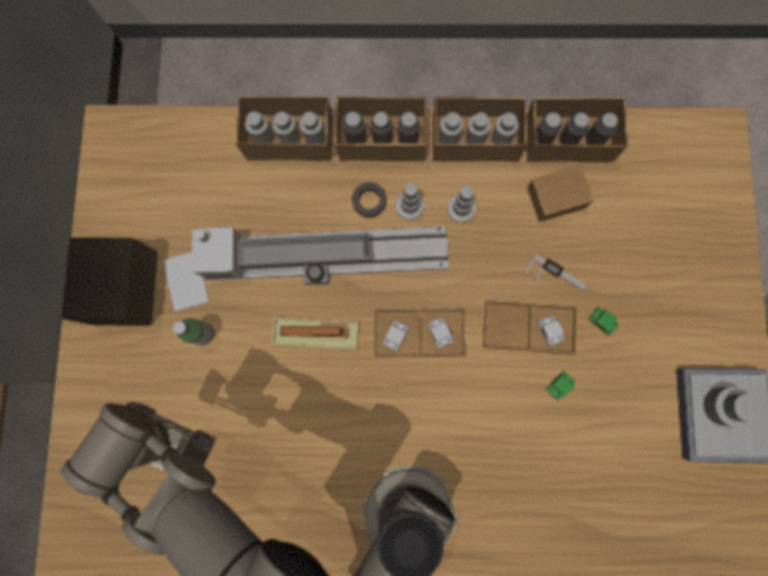

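View pics/side0.png

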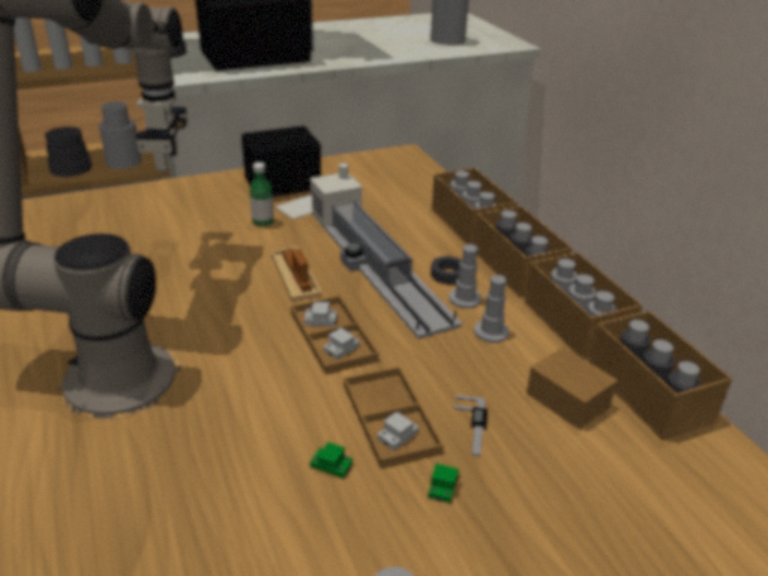

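Top picture: the three white carriages sit in the stock boxes at (397,335), (441,331) and (551,330). The green look-alikes at (603,320) and (561,385) lie outside the boxes, so I leave them alone. The marker's guard edge is at (369,250) and the stick in its tray at (314,331). I'll use the wrist camera to confirm the carriages.

```bash
cat > h.py <<'E'
from cell import observe,cams,robot,models
import cv2,numpy as np
def go(x,y,z,yaw=None):
    "tip-frame target -> shift shares, turn share; z = TCP height; yaw = direction of tool x axis, mod pi"
    s=observe();p=np.array(s['tool_pos']);w=s['tool_rot'][2]
    d=np.array([x,y,z])-p
    a=np.array([np.cos(w),np.sin(w),0]);b=np.array([np.sin(w),-np.cos(w),0])
    t=0
    if yaw is not None: t=-((yaw-w+np.pi/2)%np.pi-np.pi/2)
    print('shift',np.round([d@a/.4,d@b/.4,-d[2]/.4],4),'turn',round(t/np.pi,4),'q6',round(s['qpos'][5],2),'t',round(s['time'],1))
def proj(c,p,m=None):
    m=m or cams.camera_model(c);T=np.linalg.inv(m['pose']);q=T[:3,:3]@np.array(p)+T[:3,3];u=m['camera_matrix']@q;return u[:2]/u[2]
def ray(m,u,z):
    P=np.array(m['pose']);d=P[:3,:3]@np.linalg.solve(m['camera_matrix'],[u[0],u[1],1]);o=P[:3,3];return o+d*(z-o[2])/d[2]
def rect(im,z,name,m):
    "rectify wrist view: 1 px = 0.5 mm on plane z"
    pass
def find(names,c):
    for n in names:
        for d in models.pinpoint(n,c)[:6]: print(n,np.round(d['position'],4),round(d['confidence'],2),'px',np.round(proj(c,d['position'])))
E
python3 - <<'E'
from h import *
m=cams.camera_model('wrist');print(np.round(m['pose'],3),m['camera_matrix'][0][0])
go(0.43,-0.02,0.40,0)
E
```

```text
[[ 0.384  0.881  0.277  0.129]
 [ 0.923 -0.367 -0.114  0.517]
 [ 0.001  0.299 -0.954  0.385]
 [ 0.     0.     0.     1.   ]] 318.58078183495917
shift [-1.0116 -0.9452  0.0119] turn -0.1257 q6 -0.15 t 1.3
```

```bash
python3 -m jog '[[[-1,-0.93,0],-0.126,0],[[-1,-0.93,0],-0.126,0],[[-1,-0.93,0],-0.126,0],[[-1,-0.93,0],-0.126,0],[[-1,-0.93,0],-0.126,0],[[-1,-0.93,0],-0.126,0],[[-1,-0.93,0],-0.126,0],[[-1,-0.93,0],-0.126,0],[[-1,-0.93,0],-0.126,0],[[-1,-0.93,0],-0.126,0],[[-1,-0.93,0],-0.126,0],[[-1,-0.93,0],-0.126,0]]'; python3 - <<'E'
from h import *
m=cams.camera_model('wrist');im=cams.read_camera('wrist');cv2.imwrite('pics/w1.png',im[...,::-1])
find(['carriage1','bin_a','infeed','marker','tunnel'],'wrist');s=observe();print(s['tool_pos'],s['tool_rot'])
E
```

```text
time: 2.8
tool_pos: [0.4276, -0.0114, 0.4048]
tool_rot: [3.141, -0.0, -3.139]
contact_force: [-0.3, 0.1, 0.0]
opening: 0.0915
grip_force: 0.0
carriage1 [0.4317 0.0417 0.0024] 0.96 px [298. 165.]
carriage1 [ 0.4444 -0.0733  0.0056] 0.88 px [204. 176.]
bin_a [ 0.4392 -0.0229 -0.0014] 0.89 px [245. 170.]
bin_a [ 0.4577 -0.3007 -0.    ] 0.62 px [ 24. 184.]
infeed [0.6574 0.0046 0.0089] 0.91 px [266. 322.]
infeed [ 0.4412 -0.0744  0.0051] 0.71 px [203. 173.]
marker [ 6.506e-01  1.073e-01 -4.000e-04] 0.86 px [337. 314.]
[ 0.42794411 -0.01204226  0.40482087] [ 3.14152331e+00  2.92177658e-04 -3.13944140e+00]
```

View pics/w1.png

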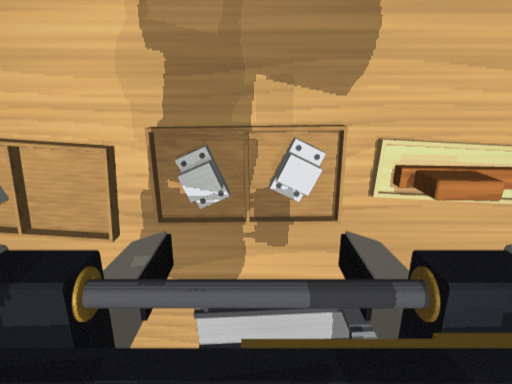

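The wrist picture shows white carriages at (203,177) and (298,168) in bin_a, and the stick's grip towards its left end near (455,180). I'll fit their poses to the silhouettes.

```bash
cat >> h.py <<'E'
from scipy.optimize import minimize
def fit(im,m,init,z0=.004,boxes=None):
    "fit carriage silhouette, x,y,yaw, to bright unsaturated pixels near init"
    boxes=boxes or [(-.033,.033,-.02,.02,0,.016),(-.017,.017,-.02,.02,.016,.036)]
    hsv=cv2.cvtColor(im,cv2.COLOR_RGB2HSV);M=((hsv[...,1]<60)&(hsv[...,2]>75)).astype(np.uint8)
    c=proj('',[*init[:2],z0+.015],m);f=m['camera_matrix'][0][0]/np.linalg.norm(np.array(m['pose'])[:3,3]-[*init[:2],z0])
    R=np.zeros_like(M);cv2.circle(R,tuple(int(v) for v in c),int(.046*f),1,-1);M=cv2.morphologyEx(M*R,cv2.MORPH_CLOSE,np.ones((5,5)))
    S=4;Mb=cv2.resize(M,None,fx=S,fy=S,interpolation=cv2.INTER_NEAREST)
    def cost(v):
        A=np.zeros_like(Mb);ca,sa=np.cos(v[2]),np.sin(v[2])
        for b in boxes:
            P=[(proj('',[v[0]+ca*x-sa*y,v[1]+sa*x+ca*y,z0+z],m)+.5)*S for x in b[:2] for y in b[2:4] for z in b[4:]]
            cv2.fillConvexPoly(A,cv2.convexHull(np.array(P,np.float32)).astype(np.int32),1)
        return 1-(A&Mb).sum()/max((A|Mb).sum(),1)
    best=min((minimize(cost,[*init[:2],a],method='Nelder-Mead',options=dict(initial_simplex=[[init[0]+i,init[1]+j,a+k] for i,j,k in [(0,0,0),(.006,0,.1),(0,.006,-.1),(-.004,-.004,.2)]])) for a in np.arange(0,3.1,.52)),key=lambda r:r.fun)
    print('fit',np.round(best.x[:2],4),'yaw',round(best.x[2]%np.pi,3),'IoU',round(1-best.fun,3));return best.x
E
python3 - <<'E'
from h import *
im=cams.read_camera('wrist');m=cams.camera_model('wrist')
a=fit(im,m,(.4317,.0417));b=fit(im,m,(.4444,-.0733))
go(a[0],a[1],.25,a[2]);
E
```

```text
fit [0.4347 0.0383] yaw 2.695 IoU 0.968
fit [ 0.4439 -0.0738] yaw 0.407 IoU 0.966
shift [-0.0171  0.1262  0.387 ] turn 0.1426 q6 -1.78 t 3.1
```

```bash
python3 -m jog '[[[-0.017,0.126,0.38],0.143,0.3],[[-0.017,0.126,0.38],0.143,0.3],[[-0.017,0.126,0.38],0.143,0.3],[[-0.017,0.126,0.38],0.143,0.3],[[-0.017,0.126,0.38],0.143,0.3],[[-0.017,0.126,0.38],0.143,0.3]]'; python3 - <<'E'
from h import *
go(.4347,.0383,.201,2.695)
E
```

```text
time: 3.9
tool_pos: [0.4354, 0.0374, 0.2543]
tool_rot: [3.14, 0.003, 2.694]
contact_force: [0.1, 0.7, 0.0]
opening: 0.0645
grip_force: 0.0
shift [0.0026 0.0013 0.1333] turn -0.0004 q6 -1.21 t 3.9
```

```bash
python3 -m jog '[[[0.002,0.001,0.07],0,0.3],[[0.002,0.001,0.133],0,0.3],[[0.002,0.001,0.133],0,0.3],[[0.002,0.001,0.133],0,0.7],[[0.002,0.001,0.133],0,0.7],[[0.002,0.001,0.133],0,0.7],[[0.002,0.001,0.133],0,0.7],[[0.002,0.001,0.05],0,0.7],[[0.002,0.001,-0.1],0,0.7],[[0.002,0.001,-0.2],0,0.7],[[0.002,0.001,-0.2],0,0.7]]' 30; python3 - <<'E'
from h import *
w=np.radians(93.2);f=np.array([np.cos(w),np.sin(w)]);p=np.array([.652,.110])-.15*f;print(p)
go(.60,0.0,.33,w)
E
```

```text
time: 5.28
tool_pos: [0.4347, 0.0386, 0.3354]
tool_rot: [3.139, 0.006, 2.693]
contact_force: [0.1, -0.0, -3.1]
opening: 0.0396
grip_force: 30.0
[ 0.66037323 -0.03976611]
shift [-0.4141  0.0921  0.0134] turn 0.3396 q6 -1.21 t 5.3
```

```bash
python3 -m jog '[[[-0.41,0.09,0],0.34,0.7],[[-0.41,0.09,0],0.34,0.7],[[-0.41,0.09,0],0.34,0.7],[[-0.41,0.09,0],0.34,0.7],[[-0.41,0.09,0],0.34,0.7],[[-0.41,0.09,0],0.34,0.7],[[-0.41,0.09,0],0.34,0.7],[[-0.41,0.09,0],0.34,0.7]]'; python3 - <<'E'
from h import *
s=observe();print(s['tool_pos'],s['tool_rot'])
im=cams.read_camera('wrist');cv2.imwrite('pics/w2.png',im[...,::-1])
m=cams.camera_model('wrist');
find(['infeed','marker','tunnel','start_top'],'wrist')
E
```

```text
time: 6.28
tool_pos: [0.5975, -0.0001, 0.3315]
tool_rot: [-3.14, -0.0, 1.628]
contact_force: [-0.1, 0.5, -2.9]
opening: 0.0398
grip_force: 30.0
[ 5.97476686e-01 -7.02048675e-05  3.31535852e-01] [-3.13972195e+00 -4.76535136e-04  1.62780622e+00]
infeed [0.6578 0.0056 0.0083] 0.85 px [315. 179.]
marker [0.6552 0.1068 0.002 ] 0.82 px [323.  70.]
start_top [0.5997 0.0014 0.1313] 0.25 px [255. 231.]
```

View pics/w2.png

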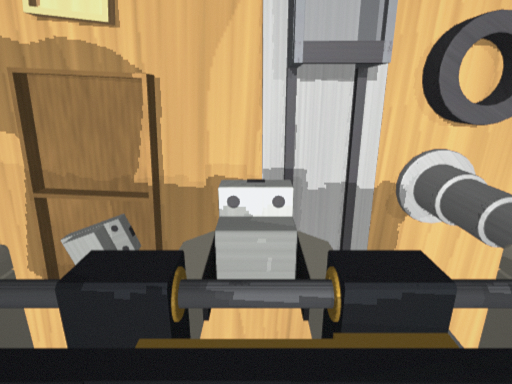

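The carriage is held level at (257,235). The rails run from (291,80) to (286,240) and from (360,80) to (348,240), and the guard edge is at row 62. I'll measure the rail lines by their intensity profile.

```bash
python3 - <<'E'
from h import *
im=cv2.imread('pics/w2.png');g=im.mean(2);m=cams.camera_model('wrist')
for r in [80,100,120,140,160]:
    seg=g[r-2:r+3,255:395].mean(0);d=(seg>118).astype(int);d=np.diff(seg);e=[255+i+1 for i in range(1,len(d)-1) if abs(d[i])>14 and abs(d[i])>=abs(d[i-1]) and abs(d[i])>abs(d[i+1])]
    print(r,[(u,np.round(ray(m,(u-.5,r),.022)[:2],4).tolist(),round(float(d[u-256]))) for u in e])
col=g[40:90,305:340].mean(1);print(np.round(col).astype(int).tolist())
E
```

```text
80 [(263, [0.6007, 0.0941], 85), (286, [0.6205, 0.0952], -94), (297, [0.6299, 0.0957], 77), (300, [0.6325, 0.0958], -33), (315, [0.6454, 0.0966], 24), (321, [0.6505, 0.0968], -14), (354, [0.6788, 0.0984], -84), (357, [0.6814, 0.0986], 39), (367, [0.69, 0.099], 54), (377, [0.6986, 0.0995], 27), (386, [0.7063, 0.0999], -46)]
100 [(263, [0.6018, 0.0776], 72), (286, [0.6218, 0.0787], -84), (296, [0.6306, 0.0792], 95), (352, [0.6795, 0.0819], -89), (356, [0.683, 0.0821], 42), (365, [0.6909, 0.0826], 79), (384, [0.7075, 0.0835], -31)]
120 [(263, [0.6028, 0.0606], 59), (285, [0.6224, 0.0616], -93), (295, [0.6313, 0.0621], 73), (351, [0.6811, 0.0649], -87), (354, [0.6838, 0.065], 50), (363, [0.6918, 0.0655], 82), (381, [0.7078, 0.0664], -22)]
140 [(263, [0.6039, 0.0429], 60), (285, [0.6238, 0.044], -82), (296, [0.6338, 0.0445], 53), (349, [0.6819, 0.0472], -103), (352, [0.6846, 0.0473], 46), (361, [0.6927, 0.0478], 87), (379, [0.7091, 0.0487], -30)]
160 [(263, [0.605, 0.0245], 51), (284, [0.6244, 0.0256], -94), (295, [0.6346, 0.0261], 58), (347, [0.6826, 0.0288], -95), (350, [0.6854, 0.0289], 38), (359, [0.6937, 0.0294], 83), (377, [0.7104, 0.0303], -37)]
[154, 113, 103, 105, 107, 107, 106, 106, 105, 107, 107, 107, 106, 106, 107, 106, 106, 106, 105, 103, 105, 105, 85, 79, 121, 137, 137, 136, 136, 136, 136, 136, 136, 136, 136, 136, 137, 136, 138, 149, 173, 200, 211, 211, 210, 210, 210, 211, 210, 210]
```

```bash
python3 - <<'E'
from h import *
m=cams.camera_model('wrist')
for z in (.058,.07): print(ray(m,(330,61.5),z), ray(m,(330,63),z),ray(m,(330,41),z))
print(np.array(m['pose'])[:3,3])
w=np.radians(93.13);f=np.array([np.cos(w),np.sin(w)])
E
```

```text
[0.64920372 0.10823853 0.058     ] [0.64933285 0.10721222 0.058     ] [0.64747204 0.12200131 0.058     ]
[0.64666361 0.10700001 0.07      ] [0.64678666 0.10602206 0.07      ] [0.64501354 0.12011422 0.07      ]
[0.59530225 0.08195686 0.31264167]
```

```bash
python3 - <<'E'
from h import *
go(.6562,.083,.210,np.radians(93.13))
E
```

```text
shift [0.1993 0.1577 0.3066] turn 0.0002 q6 -0.18 t 6.5
```

```bash
python3 -m jog '[[[0.199,0.158,0],0,0.7],[[0.199,0.158,0],0,0.7],[[0.199,0.158,0.1],0,0.7],[[0.199,0.158,0.2],0,0.7],[[0.199,0.158,0.27],0,0.7],[[0.199,0.158,0.305],0,0.7],[[0.199,0.158,0.306],0,0.7],[[0.199,0.158,0.306],0,0.7]]'; python3 - <<'E'
from h import *
go(.6562,.083,.209,np.radians(93.13))
E
```

```text
time: 7.52
tool_pos: [0.6571, 0.0816, 0.2138]
tool_rot: [3.138, 0.002, 1.626]
contact_force: [-5.5, -6.0, 15.7]
opening: 0.0399
grip_force: 30.0
shift [ 0.0036 -0.002   0.012 ] turn 0.0001 q6 -0.05 t 7.5
```

```bash
python3 - <<'E'
from h import *
im=cams.read_camera('wrist');t=cams.read_camera('side')
b=proj('side',[.656,.083,.03]).astype(int);cr=t[max(b[1]-60,0):b[1]+60,b[0]-80:b[0]+80]
cv2.imwrite('pics/w3.png',np.hstack([cv2.resize(im[...,::-1],(400,300)),cv2.resize(cr[...,::-1],(400,300),interpolation=cv2.INTER_CUBIC)]))
print(observe()['contact_force'],observe()['torque'])
E
```

```text
[-4.49527123 -5.27881158 15.731855  ] [-1.13577525  0.96944008  0.06280642]
```

View pics/w3.png

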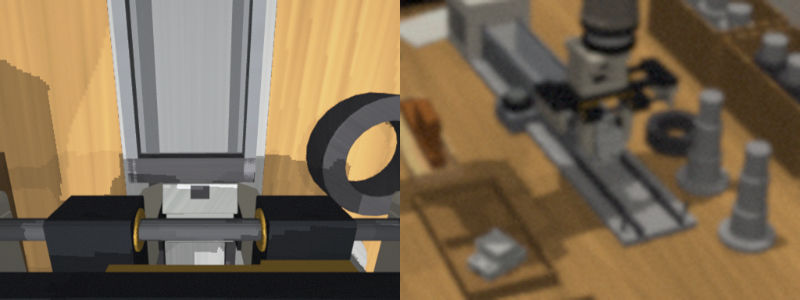

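```bash
python3 - <<'E'
from h import *
m=cams.camera_model('wrist');s=observe();p=np.array(s['tool_pos']);w=s['tool_rot'][2]
a=np.array([np.cos(w),np.sin(w),0]);b=np.array([np.sin(w),-np.cos(w),0])
im=cams.read_camera('wrist');g=im.astype(float).mean(2)
def edges(r,lo,hi,th=12):
    d=np.diff(g[r-1:r+2,lo:hi].mean(0));return [lo+i+1 for i in range(1,len(d)-1) if abs(d[i])>th and abs(d[i])>=abs(d[i-1]) and abs(d[i])>abs(d[i+1])]
def loc(u,r,z): d=ray(m,(u-.5,r),z)-p; return round(1000*d@a,1),round(1000*d@b,1)
print(s['tool_pos'],s['tool_rot'])
for r in (240,246,252,258): print('carr',r,[(u,loc(u,r,.033)) for u in edges(r,190,330)])
for r in (20,60,100,140): print('deck',r,[(u,loc(u,r,.012)) for u in edges(r,130,360)])
print('guard top edge',loc(255,200,.07),loc(255,230,.07))
E
```

```text
[0.65709551 0.08161166 0.21380467] [3.13769028e+00 2.37494616e-03 1.62583789e+00]
carr 240 [(208, (np.float64(4.7), np.float64(-23.6))), (226, (np.float64(4.7), np.float64(-13.7))), (228, (np.float64(4.7), np.float64(-12.6))), (244, (np.float64(4.7), np.float64(-3.7))), (260, (np.float64(4.7), np.float64(5.2))), (268, (np.float64(4.7), np.float64(9.6))), (299, (np.float64(4.6), np.float64(26.8))), (304, (np.float64(4.6), np.float64(29.5)))]
carr 246 [(208, (np.float64(1.1), np.float64(-23.8))), (244, (np.float64(1.0), np.float64(-3.7))), (268, (np.float64(1.0), np.float64(9.6))), (304, (np.float64(1.0), np.float64(29.7)))]
carr 252 [(208, (np.float64(-2.7), np.float64(-24.0))), (244, (np.float64(-2.7), np.float64(-3.8))), (268, (np.float64(-2.7), np.float64(9.7))), (304, (np.float64(-2.8), np.float64(29.9))), (328, (np.float64(-2.8), np.float64(43.4)))]
carr 258 [(208, (np.float64(-6.4), np.float64(-24.1))), (304, (np.float64(-6.5), np.float64(30.0))), (328, (np.float64(-6.6), np.float64(43.6)))]
deck 20 [(139, (np.float64(117.7), np.float64(-56.6))), (144, (np.float64(117.7), np.flo
[... 1532 characters left out ...]
t64(46.2))), (346, (np.float64(78.7), np.float64(52.3)))]
deck 140 [(151, (np.float64(56.9), np.float64(-56.5))), (156, (np.float64(56.9), np.float64(-53.6))), (171, (np.float64(56.9), np.float64(-45.1))), (176, (np.float64(56.9), np.float64(-42.3))), (184, (np.float64(56.9), np.float64(-37.8))), (202, (np.float64(56.9), np.float64(-27.6))), (293, (np.float64(56.9), np.float64(24.0))), (306, (np.float64(56.9), np.float64(31.4))), (313, (np.float64(56.9), np.float64(35.4))), (316, (np.float64(56.9), np.float64(37.1))), (332, (np.float64(56.9), np.float64(46.2))), (343, (np.float64(56.9), np.float64(52.4)))]
guard top edge (np.float64(40.5), np.float64(2.4)) (np.float64(27.1), np.float64(2.4))
```

The contact is the rail. Measured against the held carriage, the wrist camera reads 3 mm too far in tool y, so the track axis is really 5 mm to the −y side of the tool. I'll lift, shift and lower again.

```bash
python3 -m jog '[[[0,0,-0.05],0,0.7],[[0.003,-0.0125,-0.05],0,0.7],[[0.003,-0.0125,-0.05],0,0.7],[[0.003,-0.0125,-0.01],0,0.7],[[0.003,-0.0125,0.005],0,0.7],[[0.003,-0.0125,0.009],0,0.7],[[0.003,-0.0125,0.009],0,0.7],[[0.003,-0.0125,0.009],0,0.7]]'; python3 - <<'E'
from h import *
s=observe();print(s['tool_pos'],s['torque'])
E
```

```text
time: 8.68
tool_pos: [0.6519, 0.0829, 0.2121]
tool_rot: [3.137, 0.002, 1.626]
contact_force: [-12.2, -5.6, 37.6]
opening: 0.0402
grip_force: 30.0
[0.65192296 0.08285044 0.21213903] [-0.91501173  2.43165253  0.01867339]
```

```bash
python3 -m jog '[[[0,0,-0.015],0,0.7],[[0,0,-0.015],0,0.7],[[0,0,-0.015],0,0.7]]'; python3 - <<'E'
from h import *
s=observe();p=np.array(s['tool_pos']);print(p,s['torque'])
im=cams.read_camera('side');b=proj('side',[.656,.083,.03]).astype(int);cr=im[b[1]-45:b[1]+45,b[0]-60:b[0]+60]
cv2.imwrite('pics/s4.png',cv2.resize(cr[...,::-1],(800,600),interpolation=cv2.INTER_CUBIC))
E
```

```text
time: 9.05
tool_pos: [0.6517, 0.0831, 0.2126]
tool_rot: [3.141, 0.001, 1.625]
contact_force: [-1.4, -4.5, 7.8]
opening: 0.0398
grip_force: 30.0
[0.65170897 0.08308543 0.21261222] [-0.5885639   0.18916158  0.06323602]
```

View pics/s4.png

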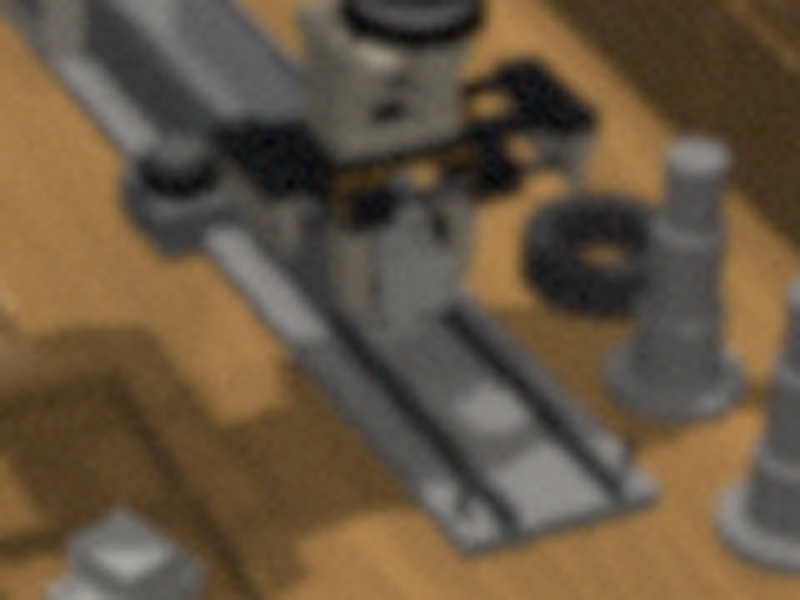

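The crop shows the carriage standing between the rails at the guard's edge, with the deck carrying the load. I'll release it.

```bash
python3 -m jog '[[[0,0,-0.003],0,0.42],[[0,0,-0.003],0,0.42],[[0,0,-0.003],0,0.42],[[0,0,-0.1],0,0.42],[[0,0,-0.22],0,0.42],[[0,0,-0.35],0,0.3],[[-0.15,0,-0.4],0,0.3],[[-0.3,0,-0.4],0,0.3],[[-0.4,0,-0.4],0,0.3],[[-0.4,0,-0.4],0,0.3]]'; python3 - <<'E'
from h import *
s=observe();print(s['tool_pos'],s['tool_rot'])
im=cams.read_camera('wrist');m=cams.camera_model('wrist');cv2.imwrite('pics/w5.png',im[...,::-1])
find(['carriage1','marker','infeed'],'wrist')
E
```

```text
time: 10.35
tool_pos: [0.66, -0.0792, 0.3721]
tool_rot: [-3.141, 0.0, 1.621]
contact_force: [0.1, 0.3, -0.2]
opening: 0.0647
grip_force: 0.0
[ 0.6599987  -0.07916201  0.37209465] [-3.14103316e+00  1.95978075e-04  1.62103484e+00]
carriage1 [ 0.4427 -0.0781  0.0042] 0.73 px [ 58. 163.]
carriage1 [0.6564 0.0324 0.0458] 0.62 px [256.  64.]
infeed [0.657  0.0046 0.011 ] 0.96 px [255.  97.]
infeed [ 0.4373 -0.0195 -0.0016] 0.48 px [ 49. 109.]
```

View pics/w5.png

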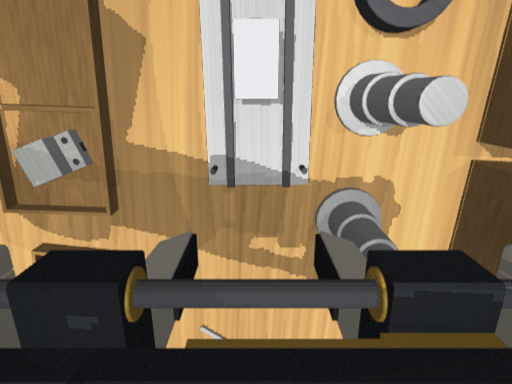

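```bash
python3 - <<'E'
from h import *
im=cams.read_camera('side');b=proj('side',[.656,.04,.03]).astype(int);cr=im[b[1]-36:b[1]+36,b[0]-48:b[0]+48]
cv2.imwrite('pics/s6.png',cv2.resize(cr[...,::-1],(800,600),interpolation=cv2.INTER_CUBIC))
E
```

```text
(no output)
```

View pics/s6.png

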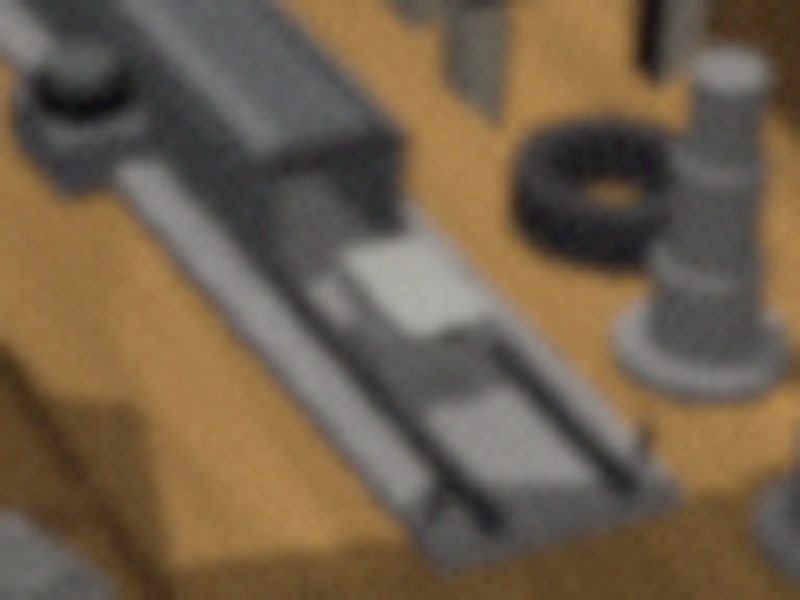

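The enlarged side crop shows the carriage upside down in the middle of the track. Its nose was under the guard edge when I lifted, before the fingers had fully opened. I'll measure it and turn it over on free bench. From now on I'll check the opening before rising.

```bash
cat >> h.py <<'E'
INV=[(-.033,.033,-.02,.02,.02,.036),(-.017,.017,-.02,.02,0,.02)]
E
python3 - <<'E'
from h import *
s=observe();p=np.array(s['tool_pos']);w=s['tool_rot'][2]
m=cams.camera_model('wrist');im=cams.read_camera('wrist')
# bias in tool x from w2: flange front top edge of held carriage, row 181, tool height .3315
R=np.array(m['pose'])
def T(p,w):
    a=np.eye(4);a[:3,0]=[np.cos(w),np.sin(w),0];a[:3,1]=[np.sin(w),-np.cos(w),0];a[2,2]=-1;a[2,:2]=0;a[:3,3]=p;return a
rel=np.linalg.inv(T(p,w))@R
m2=dict(camera_matrix=m['camera_matrix'],pose=rel)
for u,r,z in [(256,181,.1808),(256,217,.1608),(218.5,190,.1808),(294,190,.1808)]: print('held pt tool xyz',np.round(ray(m2,(u,r),z),4))
hsv=cv2.cvtColor(im,cv2.COLOR_RGB2HSV);M=(hsv[...,2]>235).astype(np.uint8);M[:, :200]=0;M[:,320:]=0
n,l,st,ce=cv2.connectedComponentsWithStats(M);k=1+np.argmax(st[1:,4]);ys,xs=np.where(l==k);r=cv2.minAreaRect(np.c_[xs,ys].astype(np.float32));print(r)
for c in cv2.boxPoints(r): print(np.round(ray(m,c,.048),4))
fit(im,m,(.66,.04),.012,INV)
E
```

```text
held pt tool xyz [0.039  0.0025 0.1808]
held pt tool xyz [0.0267 0.0025 0.1608]
held pt tool xyz [ 0.0341 -0.0173  0.1808]
held pt tool xyz [0.0341 0.0225 0.1808]
((256.0, 63.99999237060547), (43.99999237060547, 75.99998474121094), -0.0)
[ 6.384e-01 -2.000e-04  4.800e-02]
[0.6361 0.0626 0.048 ]
[0.6739 0.0648 0.048 ]
[0.6788 0.0021 0.048 ]
fit [0.6595 0.04  ] yaw 0.025 IoU 0.67
```

```bash
python3 - <<'E'
from h import *
go(.6528,.056,.212,1.628)
E
```

```text
shift [0.3269 0.     0.4018] turn -0.0003 q6 -0.28 t 10.7
```

```bash
python3 -m jog '[[[0.327,0,0.0],0,0.3],[[0.327,0,0.1],0,0.3],[[0.327,0,0.2],0,0.3],[[0.327,0,0.3],0,0.3],[[0.327,0,0.36],0,0.3],[[0.327,0,0.402],0,0.3],[[0.327,0,0.402],0,0.3],[[0.327,0,0.402],0,0.3],[[0.327,0,0.402],0,0.7],[[0.327,0,0.402],0,0.7],[[0.327,0,0.402],0,0.7],[[0.327,0,0.402],0,0.7]]' 10; python3 - <<'E'
from h import *
print(observe()['tool_pos'])
E
python3 -m jog '[[[0,0,0],0,0.7],[[0,0,-0.1],0,0.7],[[0,0,-0.2],0,0.7],[[-0.1,-0.03,-0.25],0,0.7],[[-0.25,-0.06,-0.25],0,0.7],[[-0.4,-0.06,-0.25],0,0.7],[[-0.5,-0.06,-0.25],0,0.7],[[-0.55,-0.06,-0.25],0,0.7],[[-0.55,-0.06,-0.25],0,0.7]]' 10
python3 - <<'E'
from h import *
im=cams.read_camera('wrist')[...,::-1];t=cams.read_camera('side');s=observe()
b=proj('side',[*s['tool_pos'][:2],.13]).astype(int);cr=t[b[1]-45:b[1]+45,b[0]-60:b[0]+60,::-1]
cv2.imwrite('pics/w7.png',np.hstack([cv2.resize(im,(400,300)),cv2.resize(cr,(400,300),interpolation=cv2.INTER_CUBIC)]))
E
```

```text
time: 12.15
tool_pos: [0.6531, 0.0546, 0.2124]
tool_rot: [3.141, -0.0, 1.625]
contact_force: [-0.8, 0.1, 2.8]
opening: 0.04
grip_force: 10.0
[0.65306643 0.05456103 0.2123552 ]
time: 13.28
tool_pos: [0.6408, -0.1671, 0.3111]
tool_rot: [-3.141, -0.001, 1.624]
contact_force: [0.3, 0.5, -1.7]
opening: 0.0395
grip_force: 10.0
```

View pics/w7.png

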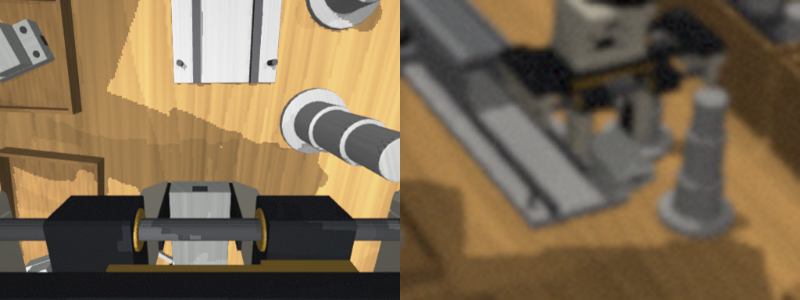

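```bash
python3 -m jog '[[[0,0,0.1],0,0.7],[[0,0,0.125],0,0.7],[[0,0,0.125],0,0.7],[[0,0,0.125],0,0.7],[[0,0,0.125],0,0.7]]' 6;  python3 -m jog '[[[0,0,0],0,0.7],[[0,0,0],0,0.7],[[0,0,0],0,0.7],[[0,0,0],0,0.7],[[0,0,0],0,0.7],[[0,0,0],0,0.7]]' 4.5
python3 - <<'E'
from h import *
im=cams.read_camera('wrist')[...,::-1];t=cams.read_camera('side');s=observe()
b=proj('side',[*s['tool_pos'][:2],.07]).astype(int);cr=t[b[1]-36:b[1]+36,b[0]-48:b[0]+48,::-1]
cv2.imwrite('pics/w8.png',np.hstack([cv2.resize(im,(400,300)),cv2.resize(cr,(400,300),interpolation=cv2.INTER_CUBIC)]))
E
```

```text
time: 14.0
tool_pos: [0.6413, -0.1664, 0.2633]
tool_rot: [3.139, 0.001, 1.625]
contact_force: [0.5, -0.4, -3.1]
opening: 0.0396
grip_force: 6.0
time: 14.75
tool_pos: [0.641, -0.1664, 0.2619]
tool_rot: [3.142, -0.0, 1.625]
contact_force: [-0.8, 0.5, -2.2]
opening: 0.0397
grip_force: 4.5
```

View pics/w8.png

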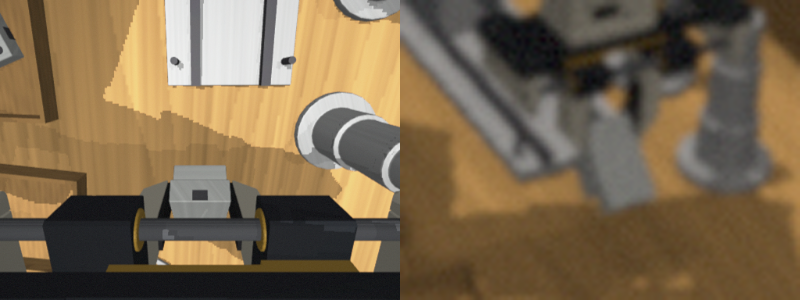

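```bash
python3 -m jog '[[[0,0,0.05],0,0.7],[[0,0,0.08],0,0.7],[[0,0,0.09],0,0.7],[[0,0,0.092],0,0.7],[[-0.025,0,0.093],0,0.7],[[-0.05,0,0.099],0,0.7],[[-0.07,0,0.11],0,0.7],[[-0.09,0,0.125],0,0.7],[[-0.11,0,0.145],0,0.7],[[-0.125,0,0.163],0,0.7],[[-0.135,0,0.175],0,0.7],[[-0.135,0,0.175],0,0.7]]' 6
python3 - <<'E'
from h import *
im=cams.read_camera('wrist')[...,::-1];t=cams.read_camera('side');s=observe()
b=proj('side',[*s['tool_pos'][:2],.03]).astype(int);cr=t[b[1]-36:b[1]+36,b[0]-48:b[0]+48,::-1]
cv2.imwrite('pics/w9.png',np.hstack([cv2.resize(im,(400,300)),cv2.resize(cr,(400,300),interpolation=cv2.INTER_CUBIC)]))
E
```

```text
time: 16.35
tool_pos: [0.6442, -0.221, 0.193]
tool_rot: [3.14, 0.0, 1.625]
contact_force: [-0.3, 1.9, 2.7]
opening: 0.0401
grip_force: 6.0
```

View pics/w9.png

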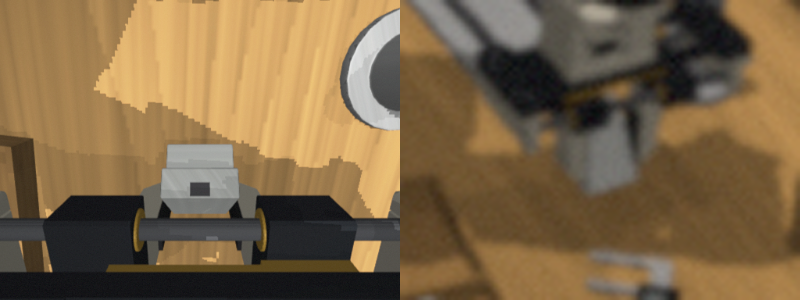

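```bash
python3 -m jog '[[[-0.01,0,0.015],0,0.7],[[-0.015,0,0.03],0,0.7],[[-0.015,0,0.03],0,0.7],[[-0.015,0,0.03],0,0.4],[[-0.015,0,0.03],0,0.2],[[-0.015,0,0.03],0,0.2],[[-0.015,0,0.03],0,0.2]]'; python3 -m jog '[[[0,0,0],0,0.2],[[0,0,-0.15],0,0.2],[[0,0,-0.3],0,0.2],[[-0.1,0,-0.4],0,0.2],[[-0.2,0,-0.45],0,0.2],[[-0.25,0,-0.45],0,0.2],[[-0.25,0,-0.45],0,0.2]]'
python3 - <<'E'
from h import *
im=cams.read_camera('wrist');m=cams.camera_model('wrist')
find(['carriage1'],'wrist')
cv2.imwrite('pics/w10.png',im[...,::-1]); t=cams.read_camera('side')
E
```

```text
time: 17.32
tool_pos: [0.6442, -0.2263, 0.1797]
tool_rot: [-3.141, -0.0, 1.625]
contact_force: [0.1, -0.2, 0.2]
opening: 0.0722
grip_force: 0.0
time: 18.2
tool_pos: [0.6492, -0.3276, 0.3595]
tool_rot: [-3.141, -0.0, 1.623]
contact_force: [-1.2, 0.4, -0.9]
opening: 0.0731
grip_force: 0.0
carriage1 [ 0.6463 -0.2181  0.034 ] 0.91 px [256.  65.]
carriage1 [ 0.4491 -0.3498  0.0061] 0.71 px [ 68. 187.]
```

View pics/w10.png

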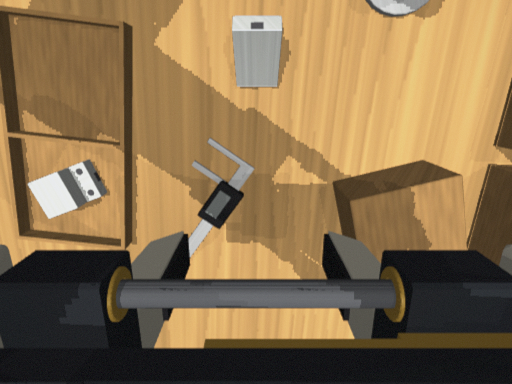

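In this picture the carriage leans at (257,52), underside facing up and towards −y. The network's origin height of 0.034 matches the stable leaning pose I calculate (0.036). If I grip only the block's upper corner lightly and lift, gravity should swing the far end down, and lowering it then lays it upright.

```bash
python3 - <<'E'
from h import *
m=cams.camera_model('wrist')
for (u,r),z in [((258,88),.010),((258,28),.0615),((258,15),.0515),((235,28),.0615),((281,28),.0615)]: print((u,r),np.round(ray(m,(u,r),z),4))
go(.644,-.178,.190,1.625)
E
```

```text
(258, 88) [ 0.6493 -0.2365  0.01  ]
(258, 28) [ 0.6464 -0.1929  0.0615]
(258, 15) [ 0.6459 -0.1816  0.0515]
(235, 28) [ 0.6284 -0.1939  0.0615]
(281, 28) [ 0.6645 -0.1919  0.0615]
shift [0.3679 0.0058 0.4233] turn 0.0003 q6 -0.62 t 18.4
```

```bash
python3 -m jog '[[[0.377,0.006,0.0],0,0.2],[[0.377,0.006,0.0],0,0.2],[[0.377,0.006,0.1],0,0.2],[[0.377,0.006,0.25],0,0.2],[[0.377,0.006,0.35],0,0.2],[[0.377,0.006,0.423],0,0.2],[[0.377,0.006,0.423],0,0.2],[[0.377,0.006,0.423],0,0.2]]' 8;  python3 -m jog '[[[0,0,0],0,0.7],[[0,0,0],0,0.7],[[0,0,0],0,0.7],[[0,0,0],0,0.7],[[0,0,0],0,0.7],[[0,0,-0.08],0,0.7],[[0,0,-0.18],0,0.7],[[0,0,-0.2],0,0.7],[[0,0,-0.2],0,0.7]]' 8; python3 -m jog '[[[0,0,0],0,0.7],[[0,0,0],0,0.7],[[0,0,0],0,0.7]]' 5
python3 - <<'E'
from h import *
im=cams.read_camera('wrist')[...,::-1];t=cams.read_camera('side');s=observe()
b=proj('side',[*s['tool_pos'][:2],.08]).astype(int);cr=t[b[1]-36:b[1]+36,b[0]-48:b[0]+48,::-1]
cv2.imwrite('pics/w11.png',np.hstack([cv2.resize(im,(400,300)),cv2.resize(cr,(400,300),interpolation=cv2.INTER_CUBIC)]))
find(['carriage1'],'wrist');find(['carriage1'],'side')
E
```

```text
time: 19.35
tool_pos: [0.6444, -0.1749, 0.1922]
tool_rot: [3.14, 0.001, 1.626]
contact_force: [0.8, 1.1, -0.1]
opening: 0.0735
grip_force: 0.0
time: 20.48
tool_pos: [0.6437, -0.1754, 0.27]
tool_rot: [-3.141, -0.0, 1.625]
contact_force: [0.4, 0.2, -3.3]
opening: 0.0394
grip_force: 8.0
time: 20.85
tool_pos: [0.6438, -0.1754, 0.2698]
tool_rot: [-3.14, -0.001, 1.625]
contact_force: [0.6, 0.0, -2.6]
opening: 0.0395
grip_force: 5.0
carriage1 [ 0.6424 -0.1786  0.0528] 0.93 px [250. 227.]
carriage1 [ 0.4559 -0.1069  0.0033] 0.88 px [ 5. 99.]
carriage1 [ 0.4463 -0.3546  0.0039] 0.84 px [264. 292.]
carriage1 [ 0.3144 -0.3762  0.0016] 0.83 px [221. 311.]
carriage1 [ 4.765e-01 -4.924e-01 -3.000e-04] 0.71 px [296. 326.]
carriage1 [ 0.6444 -0.1735  0.0565] 0.57 px [300. 223.]
carriage1 [ 4.477e-01 -1.038e-01  3.000e-04] 0.53 px [232. 238.]
```

View pics/w11.png

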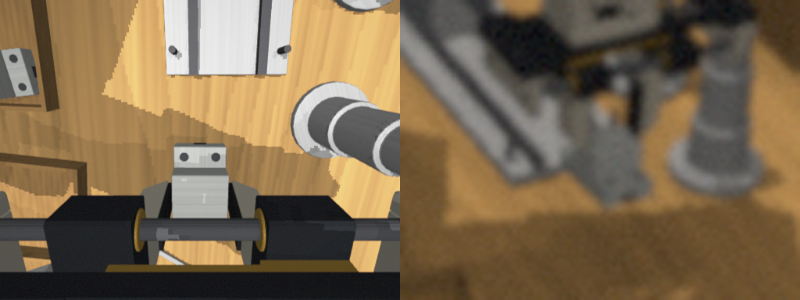

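Picture w11 shows the carriage now nearly upright in the grip, with block top and flange holes up at (200,165). The second carriage has been knocked to about (0.452,-0.105) and is still in its box. I'll lay this one on the bench and measure it.

```bash
python3 -m jog '[[[0,0,0.06],0,0.7],[[0,0,0.1],0,0.7],[[0,0,0.12],0,0.7],[[0,0,0.135],0,0.7],[[0,0,0.145],0,0.7],[[0,0,0.145],0,0.7],[[0,0,0.145],0,0.3],[[0,0,0.145],0,0.2],[[0,0,0.145],0,0.2],[[0,0,0.145],0,0.2],[[0,0,0.145],0,0.2]]' 5;  python3 -m jog '[[[0,0,-0.1],0,0.2],[[0,0,-0.25],0,0.2],[[-0.1,0,-0.35],0,0.2],[[-0.25,0,-0.42],0,0.2],[[-0.3,0,-0.42],0,0.2],[[-0.3,0,-0.42],0,0.2]]'
python3 - <<'E'
from h import *
im=cams.read_camera('wrist');m=cams.camera_model('wrist');cv2.imwrite('pics/w12.png',im[...,::-1])
find(['carriage1'],'wrist')
x=fit(im,m,(.645,-.18),0);fit(im,m,(.645,-.18),0,INV)
s=observe();print(s['tool_pos'],s['tool_rot'])
# check against a known: carriage top, sizes
E
```

```text
time: 22.42
tool_pos: [0.6439, -0.1754, 0.2127]
tool_rot: [3.142, -0.0, 1.625]
contact_force: [0.7, 0.7, 1.0]
opening: 0.0732
grip_force: 0.0
time: 23.18
tool_pos: [0.6499, -0.2971, 0.3804]
tool_rot: [-3.142, 0.0, 1.622]
contact_force: [0.3, 0.7, -0.1]
opening: 0.0734
grip_force: 0.0
carriage1 [ 0.4467 -0.3512  0.0045] 0.96 px [ 80. 208.]
carriage1 [ 0.6503 -0.1793 -0.005 ] 0.77 px [260.  62.]
fit [ 0.6466 -0.1768] yaw 1.619 IoU 0.949
fit [ 0.6468 -0.1811] yaw 1.607 IoU 0.883
[ 0.65035563 -0.29461137  0.37989423] [-3.14048932e+00 -1.51357225e-03  1.62532771e+00]
```

```bash
python3 - <<'E'
from h import *
go(.644,-.1768,.195,1.625)
E
```

```text
shift [2.950e-01 2.000e-04 4.622e-01] turn 0.0001 q6 -0.59 t 23.3
```

```bash
python3 -m jog '[[[0.295,0,0.0],0,0.3],[[0.295,0,0.1],0,0.3],[[0.295,0,0.2],0,0.3],[[0.295,0,0.3],0,0.3],[[0.295,0,0.4],0,0.3],[[0.295,0,0.462],0,0.3],[[0.295,0,0.462],0,0.3],[[0.295,0,0.462],0,0.3],[[0.295,0,0.462],0,0.7],[[0.295,0,0.462],0,0.7],[[0.295,0,0.462],0,0.7],[[0.295,0,0.462],0,0.7]]' 30;  python3 -m jog '[[[0,0,0],0,0.7],[[0,0,-0.1],0,0.7],[[0,0,-0.2],0,0.7],[[0,0,-0.2],0,0.7]]'; python3 - <<'E'
from h import *
O=np.array([.6507,.107]);
f=np.array([np.cos(1.63),np.sin(1.63)]);c=O-.036*f;print(c);go(*c,.209,1.628)
E
```

```text
time: 24.78
tool_pos: [0.6441, -0.1775, 0.1966]
tool_rot: [3.141, 0.0, 1.625]
contact_force: [-1.0, 0.7, 3.8]
opening: 0.04
grip_force: 30.0
time: 25.28
tool_pos: [0.6447, -0.1777, 0.2789]
tool_rot: [3.136, 0.003, 1.625]
contact_force: [0.0, 0.6, -2.7]
opening: 0.0401
grip_force: 30.0
[0.65283009 0.07106307]
shift [0.62   0.0542 0.1748] turn -0.0009 q6 -0.44 t 25.3
```

```bash
python3 -m jog '[[[0.15,0.013,0],0,0.7],[[0.3,0.026,0],0,0.7],[[0.45,0.04,0],0,0.7],[[0.62,0.054,0],0,0.7],[[0.62,0.054,0],0,0.7],[[0.62,0.054,0.08],0,0.7],[[0.62,0.054,0.14],0,0.7],[[0.62,0.054,0.165],0,0.7],[[0.62,0.054,0.172],0,0.7],[[0.62,0.054,0.172],0,0.7]]'; python3 - <<'E'
from h import *
s=observe();print(s['torque']);go(.6528,.071,.2086,1.63)
E
```

```text
time: 26.52
tool_pos: [0.6524, 0.0701, 0.2133]
tool_rot: [3.137, 0.001, 1.625]
contact_force: [-13.9, -1.2, 41.4]
opening: 0.0397
grip_force: 30.0
[-0.31064109  2.58955442  0.10503937]
shift [0.0022 0.0012 0.0117] turn -0.0016 q6 -0.06 t 26.5
```

```bash
python3 -m jog '[[[0,0,-0.006],0,0.7],[[0,0,-0.008],0,0.7],[[0,0,-0.008],0,0.45],[[0,0,-0.008],0,0.4],[[0,0,-0.008],0,0.4],[[0,0,-0.008],0,0.4],[[0,0,-0.008],0,0.4]]';  python3 -m jog '[[[0,0,0],0,0.4],[[0,0,-0.1],0,0.4],[[0,0,-0.2],0,0.4],[[-0.1,0,-0.3],0,0.4],[[-0.25,0,-0.4],0,0.4],[[-0.3,0,-0.42],0,0.4],[[-0.3,0,-0.42],0,0.4]]'
python3 - <<'E'
from h import *
im=cams.read_camera('wrist');m=cams.camera_model('wrist');cv2.imwrite('pics/w13.png',im[...,::-1])
find(['carriage1','infeed'],'wrist')
s=observe();print(s['tool_pos'],s['tool_rot'])
hsv=cv2.cvtColor(im,cv2.COLOR_RGB2HSV);print(hsv[0:130:10,256,2],hsv[0:130:10,256,1])
g=im.astype(float).mean(2)
for r in (20,40,60,80,110): print(r,np.round(g[r,200:316:4]).astype(int).tolist())
E
```

```text
time: 27.4
tool_pos: [0.652, 0.0714, 0.21]
tool_rot: [-3.141, -0.0, 1.625]
contact_force: [0.1, -0.2, 0.1]
opening: 0.055
grip_force: 0.0
time: 28.28
tool_pos: [0.6586, -0.0506, 0.3797]
tool_rot: [3.139, 0.001, 1.622]
contact_force: [-0.7, 0.3, 0.3]
opening: 0.0552
grip_force: 0.0
carriage1 [ 0.4567 -0.1058  0.0045] 0.95 px [ 80. 209.]
carriage1 [0.6569 0.0861 0.0342] 0.83 px [260.  36.]
infeed [0.6581 0.0047 0.0116] 0.66 px [256. 124.]
[ 0.65839743 -0.04748568  0.37737149] [-3.14002827e+00 -1.00134222e-03  1.62591982e+00]
[ 85 228 166 219 221 166 169 169 136 209 212 211 214] [12  3  3  3  3  3  3  2  4  2  1  1  1]
20 [208, 214, 213, 197, 200, 137, 101, 78, 162, 140, 65, 73, 167, 166, 165, 163, 164, 62, 61, 164, 141, 74, 103, 149, 151, 153, 215, 209, 165]
40 [158, 214, 215, 213, 214, 213, 104, 93, 207, 215, 217, 217, 219, 218, 220, 219, 219, 219, 218, 220, 148, 76, 104, 209, 216, 211, 214, 212, 167]
60 [158, 218, 220, 214, 215, 205, 104, 99, 153, 166, 168, 166, 167, 166, 168, 166, 167, 167, 166, 168, 141, 74, 103, 219, 218, 214, 213, 215, 172]
80 [172, 219, 218, 214, 211, 213, 104, 106, 136, 194, 199, 135, 135, 139, 135, 133, 135, 149, 150, 151, 140, 105, 105, 211, 217, 216, 210, 211, 173]
110 [170, 150, 216, 208, 208, 208, 109, 104, 138, 202, 215, 212, 208, 212, 210, 206, 209, 216, 214, 213, 206, 101, 101, 216, 217, 212, 212, 166, 171]
```

```bash
python3 - <<'E'
from h import *
im=cams.read_camera('wrist');m=cams.camera_model('wrist')
g=im.astype(float).mean(2)
print('col256',[(r,int(g[r,256])) for r in range(0,100,2)])
print('col244',[(r,int(g[r,244])) for r in range(0,100,2)])
K,P=m['camera_matrix'],m['pose']
w=1.63;f=np.array([np.cos(w),np.sin(w)]);O=np.array([.6534,.107])
for x in (-36,):
  c=O+x*.001*f
  for nm,dx,z in [('flange back bottom',-.033,.012),('flange back top',-.033,.028),('block back bot',-.017,.028),('block back top',-.017,.048),('block front top',.017,.048),('flange front top',.033,.028)]: print(nm,np.round(proj('',[*(c+dx*f),z],m),1))
E
```

```text
col256 [(0, 30), (2, 46), (4, 84), (6, 83), (8, 138), (10, 222), (12, 220), (14, 227), (16, 212), (18, 167), (20, 168), (22, 170), (24, 170), (26, 169), (28, 166), (30, 170), (32, 172), (34, 222), (36, 220), (38, 218), (40, 219), (42, 220), (44, 220), (46, 220), (48, 221), (50, 223), (52, 169), (54, 167), (56, 170), (58, 170), (60, 167), (62, 171), (64, 168), (66, 166), (68, 167), (70, 164), (72, 169), (74, 171), (76, 166), (78, 170), (80, 136), (82, 133), (84, 136), (86, 140), (88, 205), (90, 208), (92, 207), (94, 207), (96, 208), (98, 209)]
col244 [(0, 28), (2, 91), (4, 223), (6, 214), (8, 212), (10, 220), (12, 223), (14, 227), (16, 212), (18, 166), (20, 145), (22, 60), (24, 62), (26, 59), (28, 125), (30, 169), (32, 170), (34, 222), (36, 219), (38, 217), (40, 219), (42, 218), (44, 219), (46, 222), (48, 221), (50, 224), (52, 169), (54, 167), (56, 170), (58, 169), (60, 166), (62, 169), (64, 170), (66, 168), (68, 165), (70, 165), (72, 169), (74, 170), (76, 167), (78, 169), (80, 139), (82, 169), (84, 202), (86, 206), (88, 213), (90, 215), (92, 216), (94, 216), (96, 214), (98, 215)]
flange back bottom [257.6  91.5]
flange back top [257.7  91.3]
block back bot [257.7  74. ]
block back top [257.8  72.6]
block front top [257.7  31.2]
flange front top [257.6  16.1]
```

```bash
python3 - <<'E'
from h import *
im=cams.read_camera('wrist')[0:110,180:330,::-1];t=cams.read_camera('side');tp=cams.read_camera('top')
def crop(n,i,p,h):
    b=proj(n,p).astype(int);return cv2.resize(i[b[1]-h:b[1]+h,b[0]-int(h*1.33):b[0]+int(h*1.33),::-1],(400,300),interpolation=cv2.INTER_CUBIC)
A=np.hstack([cv2.resize(im,(400,300),interpolation=cv2.INTER_CUBIC),crop('side',t,[.653,.06,.03],27)])
B=np.hstack([crop('top',tp,[.653,.06,.03],27),crop('side',t,[.44,-.1,.03],36)])
cv2.imwrite('pics/last.png',np.vstack([A,B]))
E
```

```text
(no output)
```

View pics/last.png

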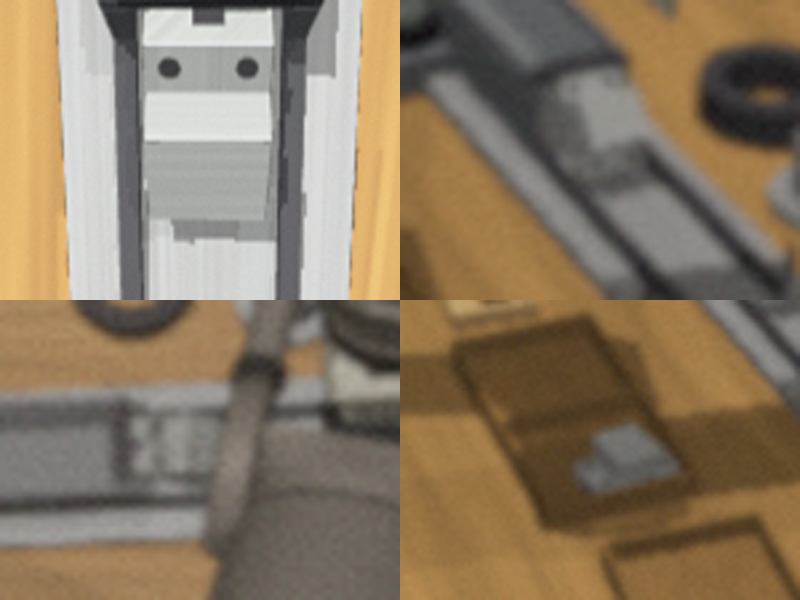

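The last picture shows the carriage leaning about 45° nose-up against the guard edge in the wrist crop at (210,130), underside down and forward. I'll grip its nose, draw it back and lay it down. I have no pictures left to view, so the rest will be numeric checks.

```bash
python3 - <<'E'
from h import *
from itertools import product
im=cams.read_camera('wrist');m=cams.camera_model('wrist')
w=1.63;f=np.array([np.cos(w),np.sin(w)])
# fit pitch a, along-track position s(of rear underside edge on deck) from rows 8?,17,33,51,79
C=[(33,16),(17,16),(17,36),(-17,36)];obs=[17,33,51,79]
def pts(a,yr):
    out=[]
    for x,z in C+[(33,0)]:
        X=(x+33)/1000;Z=z/1000
        out.append(proj('',[.6534+(.1-.1)+ -.059*(yr-.107)-.059*(X*np.cos(a)-Z*np.sin(a)),yr+X*np.cos(a)-Z*np.sin(a),.012+X*np.sin(a)+Z*np.cos(a)],m)[1])
    return np.array(out)
best=min((np.abs(pts(a,y)[:4]-obs).max(),a,y) for a in np.radians(np.arange(0,100,1)) for y in np.arange(.0,.1,.001))
print(best[0],np.degrees(best[1]),best[2],pts(*best[1:]))
a,yr=best[1:]
for x,z in [(33,0),(33,16),(25,8),(0,20),(0,26)]:
    X=(x+33)/1000;Z=z/1000;print((x,z),'y',round(yr+X*np.cos(a)-Z*np.sin(a),4),'z',round(.012+X*np.sin(a)+Z*np.cos(a),4))
E
```

```text
0.8825790068465302 52.0 0.066 [16.11742099 32.773605   51.28693186 79.86653541  1.53731018]
(33, 0) y 0.1066 z 0.064
(33, 16) y 0.094 z 0.0739
(25, 8) y 0.0954 z 0.0626
(0, 20) y 0.0706 z 0.0503
(0, 26) y 0.0658 z 0.054
```

```bash
python3 - <<'E'
from h import *
go(.652,.083,.233,1.63)
E
```

```text
shift [0.3266 0.0017 0.3619] turn -0.0011 q6 -0.24 t 28.7
```

```bash
python3 -m jog '[[[0.15,0,0.0],0,0.3],[[0.326,0.002,0.0],0,0.3],[[0.326,0.002,0.1],0,0.3],[[0.326,0.002,0.2],0,0.3],[[0.326,0.002,0.3],0,0.3],[[0.326,0.002,0.36],0,0.3],[[0.326,0.002,0.36],0,0.3],[[0.326,0.002,0.36],0,0.7],[[0.326,0.002,0.36],0,0.7],[[0.326,0.002,0.36],0,0.7],[[0.326,0.002,0.36],0,0.7],[[0.326,0.002,0.36],0,0.7]]' 10
python3 -m jog '[[[-0.03,0,-0.01],0,0.7],[[-0.055,0,-0.01],0,0.7],[[-0.055,0,0],0,0.7],[[-0.055,0,0.02],0,0.7],[[-0.055,0,0.035],0,0.7],[[-0.055,0,0.05],0,0.7],[[-0.055,0,0.06],0,0.7],[[-0.055,0,0.065],0,0.7],[[-0.055,0,0.068],0,0.7],[[-0.055,0,0.068],0,0.7]]' 6
```

```text
time: 30.18
tool_pos: [0.6525, 0.0818, 0.2354]
tool_rot: [3.14, -0.0, 1.625]
contact_force: [-1.1, -0.3, 7.0]
opening: 0.0399
grip_force: 10.0
time: 31.42
tool_pos: [0.6534, 0.0602, 0.2079]
tool_rot: [3.141, -0.001, 1.625]
contact_force: [-2.1, 4.5, 7.0]
opening: 0.0398
grip_force: 6.0
```

```bash
python3 -m jog '[[[0,0,0],0,0.4],[[0,0,0],0,0.4],[[0,0,0],0,0.4],[[0,0,0],0,0.4],[[0,0,-0.1],0,0.4],[[0,0,-0.25],0,0.4],[[-0.1,0,-0.42],0,0.4],[[-0.27,0,-0.42],0,0.4],[[-0.3,0,-0.42],0,0.4],[[-0.3,0,-0.42],0,0.4]]'
cat >> h.py <<'E'
def rows(im,col,hi=130):
    g=cv2.GaussianBlur(im,(3,3),0).astype(float).mean(2)[:hi,col-3:col+4].mean(1);d=np.diff(g)
    return [(i+1,int(d[i])) for i in range(1,len(d)-1) if abs(d[i])>9 and abs(d[i])>=abs(d[i-1]) and abs(d[i])>abs(d[i+1])]
def pred(m,cx,cy,w=1.63,z0=.012):
    f=np.array([np.cos(w),np.sin(w)])
    return [np.round(proj('',[cx+d*f[0],cy+d*f[1],z0+z],m),0).tolist() for d,z in [(-.033,0),(-.033,.016),(-.017,.016),(-.017,.036),(.017,.036),(.017,.016),(.033,.016),(.033,0)]]
E
python3 - <<'E'
from h import *
im=cams.read_camera('wrist');m=cams.camera_model('wrist');cv2.imwrite('pics/w14.png',im[...,::-1])
find(['carriage1'],'wrist');s=observe();print(s['tool_pos'])
print(rows(im,250));print(pred(m,.656,.045))
r=fit(im,m,(.656,.045),.012)
g=im.astype(float).mean(2);print(np.round(g[0:130:3,256]).astype(int).tolist(),np.round(g[0:130:3,244]).astype(int).tolist())
E
```

```text
time: 32.67
tool_pos: [0.6599, -0.0623, 0.3753]
tool_rot: [3.141, 0.0, 1.622]
contact_force: [0.1, 0.2, 0.5]
opening: 0.0553
grip_force: 0.0
carriage1 [0.6553 0.0797 0.0081] 0.98 px [256.  34.]
carriage1 [ 0.4576 -0.106   0.0063] 0.67 px [ 76. 201.]
[ 0.65991385 -0.05968949  0.37472802]
[(43, -66), (46, 35), (50, 15), (64, -50), (68, 33)]
[[255.0, 104.0], [255.0, 104.0], [255.0, 87.0], [255.0, 87.0], [255.0, 46.0], [255.0, 49.0], [255.0, 30.0], [255.0, 34.0]]
fit [0.6555 0.0496] yaw 3.054 IoU 0.6
[234, 235, 234, 235, 235, 235, 235, 235, 235, 235, 237, 236, 236, 237, 204, 107, 210, 237, 237, 237, 237, 231, 102, 211, 208, 212, 211, 210, 210, 212, 213, 213, 212, 214, 212, 216, 214, 215, 212, 214, 216, 217, 216, 215] [235, 235, 235, 234, 235, 235, 236, 236, 235, 235, 237, 237, 236, 236, 204, 107, 176, 224, 101, 110, 238, 231, 118, 212, 213, 212, 212, 211, 212, 212, 215, 212, 211, 214, 214, 214, 213, 213, 215, 214, 214, 213, 214, 215]
```

```bash
python3 - <<'E'
from h import *
m=cams.camera_model('wrist');im=cams.read_camera('wrist')
for y in (.078,.082,.086): print(y,pred(m,.6545,y)[:4])
g=im.astype(float).mean(2)
for r in (20,56): print(r,[(c,int(v)) for c,v in zip(range(212,300,3),g[r,212:300:3])])
find(['carriage1'],'side')
E
```

```text
0.078 [[256.0, 71.0], [256.0, 70.0], [256.0, 52.0], [256.0, 49.0]]
0.082 [[256.0, 67.0], [256.0, 65.0], [256.0, 47.0], [256.0, 44.0]]
0.086 [[256.0, 62.0], [256.0, 61.0], [256.0, 42.0], [256.0, 39.0]]
20 [(212, 210), (215, 215), (218, 215), (221, 114), (224, 102), (227, 103), (230, 132), (233, 229), (236, 235), (239, 235), (242, 235), (245, 235), (248, 236), (251, 235), (254, 235), (257, 236), (260, 235), (263, 235), (266, 235), (269, 236), (272, 236), (275, 235), (278, 235), (281, 139), (284, 65), (287, 103), (290, 103), (293, 132), (296, 209), (299, 217)]
56 [(212, 214), (215, 212), (218, 211), (221, 203), (224, 105), (227, 105), (230, 69), (233, 144), (236, 236), (239, 237), (242, 111), (245, 128), (248, 238), (251, 238), (254, 237), (257, 236), (260, 237), (263, 238), (266, 153), (269, 106), (272, 235), (275, 238), (278, 148), (281, 153), (284, 85), (287, 103), (290, 102), (293, 211), (296, 217), (299, 219)]
carriage1 [ 0.3126 -0.3778 -0.0013] 0.89 px [220. 312.]
carriage1 [ 0.4757 -0.4906 -0.003 ] 0.81 px [295. 326.]
carriage1 [0.6519 0.087  0.0379] 0.76 px [268. 185.]
carriage1 [ 0.4423 -0.3527  0.0078] 0.65 px [262. 290.]
carriage1 [ 0.4478 -0.1072 -0.0009] 0.58 px [232. 239.]
```

The row positions match an upright carriage centred at y = 0.082 (marker x ≈ -25) to within a pixel. Next is carriage 2, which I'll measure from closer.

```bash
python3 - <<'E'
from h import *
m=cams.camera_model('wrist');im=cams.read_camera('wrist')
fit(im,m,(.455,-.106))
go(.45,-.18,.37,1.63)
E
```

```text
fit [ 0.4565 -0.1054] yaw 0.185 IoU 0.894
shift [-0.2735 -0.5412  0.012 ] turn -0.001 q6 -0.26 t 32.9
```

```bash
python3 -m jog '[[[-0.07,-0.14,0],-0.04,0.4],[[-0.14,-0.27,0],-0.04,0.4],[[-0.2,-0.4,0],-0.04,0.4],[[-0.273,-0.54,0],-0.04,0.4],[[-0.273,-0.54,0.05],-0.04,0.4],[[-0.273,-0.54,0.1],-0.04,0.4],[[-0.273,-0.54,0.1],-0.04,0.4]]'
python3 - <<'E'
from h import *
m=cams.camera_model('wrist');im=cams.read_camera('wrist');print(observe()['tool_pos'])
find(['carriage1'],'wrist')
x=fit(im,m,(.455,-.106));b=.0027;w=observe()['tool_rot'][2]
x[:2]-=b*np.array([np.sin(w),-np.cos(w)]);print(x)
go(x[0],x[1],.30,x[2]+np.pi/2)
E
```

```text
time: 33.8
tool_pos: [0.4501, -0.18, 0.3342]
tool_rot: [-3.14, -0.002, 1.752]
contact_force: [-0.9, 0.5, -0.1]
opening: 0.0551
grip_force: 0.0
[ 0.45047204 -0.18015626  0.33502649]
carriage1 [ 0.4503 -0.351   0.006 ] 0.77 px [226. 319.]
carriage1 [ 0.4547 -0.1066  0.0032] 0.63 px [271. 105.]
fit [ 0.4565 -0.1052] yaw 0.166 IoU 0.989
[ 0.45380558 -0.10568629  0.16644193]
shift [0.1821 0.0413 0.0889] turn 0.0047 q6 -0.72 t 33.9
```

```bash
python3 -m jog '[[[0.182,0.041,0.05],0.005,0.4],[[0.182,0.041,0.15],0.005,0.4],[[0.182,0.041,0.25],0.005,0.4],[[0.182,0.041,0.31],0.005,0.4],[[0.182,0.041,0.334],0.005,0.4],[[0.182,0.041,0.334],0.005,0.4],[[0.182,0.041,0.334],0.005,0.4],[[0.182,0.041,0.334],0.005,0.8],[[0.182,0.041,0.334],0.005,0.8],[[0.182,0.041,0.334],0.005,0.8],[[0.182,0.041,0.334],0.005,0.8],[[0.182,0.041,0.334],0.005,0.8]]' 25; python3 -m jog '[[[0,0,-0.1],0,0.8],[[0,0,-0.22],0,0.8],[[0,0,-0.3],0,0.8],[[0,0,-0.3],0,0.8]]'
python3 - <<'E'
from h import *
c=np.array([.6507,.107])-.096*np.array([np.cos(1.63),np.sin(1.63)]);print(c);go(*c,.214,1.63+np.pi/2)
E
```

```text
time: 35.4
tool_pos: [0.4536, -0.1063, 0.2019]
tool_rot: [3.141, 0.0, 1.735]
contact_force: [0.4, 0.1, 6.7]
opening: 0.0334
grip_force: 25.0
time: 35.9
tool_pos: [0.4536, -0.1063, 0.3229]
tool_rot: [3.138, 0.002, 1.735]
contact_force: [-0.4, 0.5, -3.0]
opening: 0.0337
grip_force: 25.0
[0.65638023 0.01116819]
shift [0.2068 0.5481 0.2723] turn -0.4665 q6 -0.56 t 35.9
```

```bash
python3 -m jog '[[[0.05,0.13,0],-0.06,0.8],[[0.1,0.27,0],-0.12,0.8],[[0.15,0.4,0],-0.18,0.8],[[0.207,0.548,0],-0.24,0.8],[[0.207,0.548,0],-0.3,0.8],[[0.207,0.548,0],-0.36,0.8],[[0.207,0.548,0],-0.42,0.8],[[0.207,0.548,0],-0.466,0.8],[[0.207,0.548,0],-0.466,0.8],[[0.207,0.548,0],-0.466,0.8]]'
python3 - <<'E'
from h import *
go(.6564,.0112,.216,1.63+np.pi/2);s=observe();print(s['tool_rot'])
im=cams.read_camera('wrist');m=cams.camera_model('wrist');g=im.astype(float).mean(2)
w=s['tool_rot'][2];p=np.array(s['tool_pos']);a=np.array([np.cos(w),np.sin(w),0]);b=np.array([np.sin(w),-np.cos(w),0])
for c in (380,410,440):
    d=np.diff(g[:,c-2:c+3].mean(1));e=[i+1 for i in range(1,len(d)-1) if abs(d[i])>14 and abs(d[i])>=abs(d[i-1]) and abs(d[i])>abs(d[i+1])]
    print(c,[(r,np.round(ray(m,(c,r-.5),.022)[:2],4).tolist()) for r in e if r<240])
E
```

```text
time: 37.15
tool_pos: [0.6559, 0.0113, 0.3199]
tool_rot: [3.141, -0.002, -3.087]
contact_force: [-0.5, -0.2, -3.0]
opening: 0.0336
grip_force: 25.0
shift [-0.0012 -0.0003  0.2597] turn -0.0015 q6 -1.72 t 37.1
[ 3.14113763e+00 -2.40477998e-03 -3.08698896e+00]
380 [(28, [0.5211, 0.103]), (128, [0.5979, 0.1163]), (151, [0.6176, 0.1197]), (162, [0.6274, 0.1214])]
410 [(128, [0.5965, 0.142]), (151, [0.6162, 0.146]), (160, [0.6241, 0.1476]), (162, [0.6259, 0.148]), (164, [0.6277, 0.1483]), (213, [0.6737, 0.1576]), (233, [0.6938, 0.1617]), (237, [0.698, 0.1625])]
440 [(128, [0.5951, 0.1678]), (151, [0.6147, 0.1723]), (161, [0.6235, 0.1744]), (164, [0.6262, 0.175]), (213, [0.6722, 0.1856]), (237, [0.6964, 0.1911])]
```

```bash
python3 -m jog '[[[-0.002,0,0.08],0,0.8],[[-0.002,0,0.16],0,0.8],[[-0.002,0,0.22],0,0.8],[[-0.002,0,0.25],0,0.8],[[-0.002,0,0.257],0,0.8],[[-0.002,0,0.257],0,0.8],[[-0.002,0,0.257],0,0.8]]'
```

```text
time: 38.08
tool_pos: [0.6572, 0.0114, 0.2199]
tool_rot: [-3.141, 0.002, -3.084]
contact_force: [-0.1, 0.0, -2.1]
opening: 0.0338
grip_force: 25.0
```

```bash
python3 -m jog '[[[0,0,0.005],0,0.8],[[0,0,0.01],0,0.8],[[0,0,0.01],0,0.8],[[0,0,0.01],0,0.8]]'; python3 -m jog '[[[0,0,0.005],0,0.8],[[0,0,0.005],0,0.8],[[0,0,0.005],0,0.8]]'
```

```text
time: 38.58
tool_pos: [0.6569, 0.0114, 0.2147]
tool_rot: [3.141, 0.0, -3.084]
contact_force: [-0.4, -0.5, -1.4]
opening: 0.034
grip_force: 25.0
time: 38.95
tool_pos: [0.6569, 0.0114, 0.2127]
tool_rot: [3.141, -0.0, -3.084]
contact_force: [0.3, 0.0, -2.5]
opening: 0.0334
grip_force: 25.0
```

```bash
python3 -m jog '[[[0,0,0.006],0,0.8],[[0,0,0.006],0,0.8],[[0,0,0.006],0,0.8]]'
```

```text
time: 39.33
tool_pos: [0.6568, 0.0114, 0.2102]
tool_rot: [3.141, -0.0, -3.084]
contact_force: [0.3, 0.4, -2.1]
opening: 0.0336
grip_force: 25.0
```

```bash
python3 -m jog '[[[0,0,0],0,0.52],[[0,0,0],0,0.52],[[0,0,0],0,0.52],[[0,0,0],0,0.52],[[0,0,0],0,0.52]]'; python3 -m jog '[[[0,0,-0.1],0,0.52],[[0,0,-0.25],0,0.52],[[0,0,-0.4],0,0.52],[[0,0,-0.4],0,0.52]]'
python3 - <<'E'
from h import *
find(['carriage1'],'side');cams.read_camera('side');find(['carriage1'],'side')
go(.66,-.06,.374,1.63);print(observe()['opening'])
E
```

```text
time: 39.95
tool_pos: [0.6569, 0.0114, 0.2104]
tool_rot: [3.142, 0.0, -3.084]
contact_force: [-1.4, 0.4, 0.5]
opening: 0.0441
grip_force: 0.0
time: 40.45
tool_pos: [0.6575, 0.0114, 0.3768]
tool_rot: [-3.14, 0.012, -3.084]
contact_force: [-0.1, 0.1, -0.7]
opening: 0.044
grip_force: 0.0
carriage1 [ 0.3126 -0.3778 -0.0013] 0.89 px [220. 312.]
carriage1 [ 0.4757 -0.4906 -0.003 ] 0.81 px [295. 326.]
carriage1 [0.6519 0.087  0.0379] 0.76 px [268. 185.]
carriage1 [ 0.4423 -0.3527  0.0078] 0.65 px [262. 290.]
carriage1 [ 0.4478 -0.1072 -0.0009] 0.58 px [232. 239.]
carriage1 [ 0.4747 -0.4862 -0.0021] 0.87 px [294. 325.]
carriage1 [ 0.3167 -0.375   0.0025] 0.81 px [221. 310.]
carriage1 [ 0.4477 -0.3529  0.0055] 0.68 px [264. 291.]
carriage1 [0.652 0.013 0.011] 0.52 px [276. 203.]
carriage1 [0.6529 0.0816 0.0138] 0.48 px [268. 192.]
shift [ 0.0016 -0.1787 -0.012 ] turn 0.4995 q6 -1.73 t 40.6
0.044528639729858197
```

```bash
python3 - <<'E'
from h import *
go(.53,-.353,.335)
E
```

```text
shift [ 0.3682 -0.8913  0.0855] turn 0.0 q6 -1.73 t 40.6
```

```bash
python3 -m jog '[[[0.37,-0.89,0],0,0.4],[[0.37,-0.89,0],0,0.4],[[0.37,-0.89,0],0,0.4],[[0.37,-0.89,0],0,0.4],[[0.37,-0.89,0],0,0.4],[[0.37,-0.89,0],0,0.4],[[0.37,-0.89,0],0,0.4],[[0.37,-0.89,0.085],0,0.4],[[0.37,-0.89,0.085],0,0.4],[[0.37,-0.89,0.085],0,0.4]]'
python3 - <<'E'
from h import *
m=cams.camera_model('wrist');im=cams.read_camera('wrist');print(observe()['tool_pos'],observe()['qpos'][5])
find(['carriage1'],'wrist')
x=fit(im,m,(.448,-.353));b=.0027;w=observe()['tool_rot'][2]
x[:2]-=b*np.array([np.sin(w),-np.cos(w)]);print(x)
go(x[0],x[1],.201,x[2]+np.pi/2)
E
```

```text
time: 41.85
tool_pos: [0.5302, -0.3518, 0.3364]
tool_rot: [3.141, -0.0, -3.083]
contact_force: [-0.4, -1.2, 0.6]
opening: 0.0553
grip_force: 0.0
[ 0.53020902 -0.35195073  0.3370831 ] -2.3359978594961244
carriage1 [ 0.4512 -0.3487  0.007 ] 0.62 px [264.  94.]
carriage1 [ 0.4765 -0.4862  0.0021] 0.56 px [119. 113.]
fit [ 0.4515 -0.3513] yaw 0.415 IoU 0.979
[ 0.45165838 -0.35402392  0.41538719]
shift [0.1963 0.0066 0.341 ] turn 0.3865 q6 -2.34 t 42.0
```

```bash
python3 -m jog '[[[0.196,0.007,0],0.06,0.4],[[0.196,0.007,0],0.12,0.4],[[0.196,0.007,0],0.18,0.4],[[0.196,0.007,0],0.24,0.4],[[0.196,0.007,0],0.3,0.4],[[0.196,0.007,0],0.36,0.4],[[0.196,0.007,0],0.386,0.4],[[0.196,0.007,0.1],0.386,0.4],[[0.196,0.007,0.2],0.386,0.4],[[0.196,0.007,0.2],0.386,0.4],[[0.196,0.007,0.2],0.386,0.4]]'
python3 - <<'E'
from h import *
go(.4517,-.354,.201,.4154+np.pi/2)
E
```

```text
time: 43.32
tool_pos: [0.4518, -0.3546, 0.2582]
tool_rot: [3.14, 0.003, 1.987]
contact_force: [-0.3, -0.8, 0.2]
opening: 0.0555
grip_force: 0.0
shift [0.0016 0.0004 0.1431] turn 0.0002 q6 -1.22 t 43.3
```

```bash
python3 -m jog '[[[0.001,0,0.08],0,0.4],[[0.001,0,0.125],0,0.4],[[0.001,0,0.142],0,0.4],[[0.001,0,0.142],0,0.4],[[0.001,0,0.142],0,0.4],[[0.001,0,0.142],0,0.8],[[0.001,0,0.142],0,0.8],[[0.001,0,0.142],0,0.8],[[0.001,0,0.142],0,0.8],[[0.001,0,0.142],0,0.8]]' 25; python3 -m jog '[[[0,0,-0.1],0,0.8],[[0,0,-0.22],0,0.8],[[0,0,-0.3],0,0.8],[[0,0,-0.3],0,0.8]]'
python3 - <<'E'
from h import *
f=np.array([np.cos(1.63),np.sin(1.63)]);c=np.array([.6516,.107])-.167*f;print(c)
cams.read_camera('side');
for d in models.pinpoint('carriage1','side'): print(np.round(d['position'],4),round(d['confidence'],2))
go(*c,.222,1.63+np.pi/2)
E
```

```text
time: 44.58
tool_pos: [0.451, -0.354, 0.1998]
tool_rot: [-3.142, 0.0, 1.987]
contact_force: [-1.2, -1.0, 5.6]
opening: 0.0336
grip_force: 25.0
time: 45.08
tool_pos: [0.4514, -0.3541, 0.321]
tool_rot: [3.14, 0.004, 1.987]
contact_force: [0.9, -1.3, -4.1]
opening: 0.0341
grip_force: 25.0
[ 0.66148124 -0.05970741]
[ 0.4745 -0.4902 -0.0017] 0.97
[ 0.4472 -0.3559  0.1266] 0.79
[ 0.3145 -0.3723 -0.0005] 0.68
shift [0.459  0.7787 0.2394] turn -0.3865 q6 -1.21 t 45.2
```

```bash
python3 -m jog '[[[0.08,0.13,0],-0.06,0.8],[[0.16,0.27,0],-0.12,0.8],[[0.24,0.4,0],-0.18,0.8],[[0.32,0.55,0],-0.24,0.8],[[0.4,0.7,0],-0.3,0.8],[[0.459,0.779,0],-0.36,0.8],[[0.459,0.779,0],-0.387,0.8],[[0.459,0.779,0],-0.387,0.8],[[0.459,0.779,0.12],-0.387,0.8],[[0.459,0.779,0.2],-0.387,0.8],[[0.459,0.779,0.23],-0.387,0.8],[[0.459,0.779,0.23],-0.387,0.8]]'
python3 - <<'E'
from h import *
go(.6611,-.0597,.2085,1.63+np.pi/2)
E
```

```text
time: 46.68
tool_pos: [0.6617, -0.0607, 0.2266]
tool_rot: [3.141, -0.002, -3.083]
contact_force: [-0.2, -0.1, -4.1]
opening: 0.0338
grip_force: 25.0
shift [0.0013 0.0026 0.0453] turn -0.0001 q6 -1.84 t 46.7
```

```bash
python3 -m jog '[[[0.001,0.002,0.02],0,0.8],[[0.001,0.002,0.034],0,0.8],[[0.001,0.002,0.04],0,0.8],[[0.001,0.002,0.043],0,0.8],[[0.001,0.002,0.043],0,0.8],[[0.001,0.002,0.043],0,0.8]]'; python3 -m jog '[[[0,0,0],0,0.52],[[0,0,0],0,0.52],[[0,0,0],0,0.52],[[0,0,0],0,0.52],[[0,0,0],0,0.52]]'
```

```text
time: 47.42
tool_pos: [0.6615, -0.0593, 0.2105]
tool_rot: [-3.142, 0.0, -3.081]
contact_force: [-0.2, -0.8, -4.1]
opening: 0.0336
grip_force: 25.0
time: 48.05
tool_pos: [0.6615, -0.0593, 0.2104]
tool_rot: [3.142, 0.0, -3.081]
contact_force: [0.8, 0.4, -1.0]
opening: 0.0444
grip_force: 0.0
```

```bash
python3 -m jog '[[[0,0,-0.1],0,0.52],[[0,0,-0.25],0,0.5],[[0,0,-0.4],0,0.4],[[0.1,0.2,-0.48],0,0.3],[[0.2,0.35,-0.48],0,0.2],[[0.3,0.5,-0.48],0,0.1],[[0.33,0.65,-0.48],0,0.1],[[0.33,0.78,-0.48],0,0.1],[[0.33,0.78,-0.48],0,0.1],[[0.33,0.78,-0.48],0,0.1]]'
python3 - <<'E'
from h import *
s=observe();print(s['tool_pos'],s['tool_rot'],s['opening'])
im=cams.read_camera('wrist');m=cams.camera_model('wrist');cv2.imwrite('pics/w20.png',im[...,::-1])
find(['stick','tray','start_top'],'wrist')
for c in('side','top'):
    cams.read_camera(c);print(c)
    for d in models.pinpoint('carriage1',c): print(np.round(d['position'],4),round(d['confidence'],2))
hsv=cv2.cvtColor(im,cv2.COLOR_RGB2HSV)
u=proj('wrist',[.44,.245,.03],m).astype(int);print(u)
for p in ([.44,.2,.07],[.44,.245,.07],[.44,.29,.07],[.44,.2,.024],[.44,.29,.024],[.41,.34,.004]):
    q=proj('',p,m).astype(int);print(p,q,hsv[q[1],q[0]])
E
```

```text
time: 49.3
tool_pos: [0.5098, 0.2463, 0.4024]
tool_rot: [3.141, 0.0, -3.077]
contact_force: [-0.2, 0.3, -0.5]
opening: 0.0826
grip_force: 0.0
[0.50979617 0.24628248 0.40243769] [ 3.14114746e+00  2.20192567e-04 -3.07694345e+00] 0.08256218480946255
stick [0.4384 0.2462 0.0026] 0.98 px [261. 100.]
tray [0.4378 0.2394 0.0035] 0.6 px [255.  99.]
start_top [0.5876 0.2455 0.0521] 0.66 px [253. 238.]
side
[ 0.4734 -0.4911 -0.0021] 0.97
[ 3.143e-01 -3.740e-01 -2.000e-04] 0.89
[ 0.6569 -0.0614  0.014 ] 0.69
[0.6508 0.0829 0.014 ] 0.58
[0.6546 0.0126 0.0093] 0.54
top
[0.6599 0.0142 0.0126] 0.73
[0.6499 0.0761 0.0128] 0.71
[ 0.4761 -0.4893 -0.0007] 0.57
[ 0.3134 -0.3754  0.0022] 0.54
[ 0.6618 -0.0601  0.0126] 0.5
[259 102]
[0.44, 0.2, 0.07] [211 100] [ 14 174 189]
[0.44, 0.245, 0.07] [259 103] [ 14 171 173]
[0.44, 0.29, 0.07] [306 106] [ 14 174 186]
[0.44, 0.2, 0.024] [217  99] [ 14 172 190]
[0.44, 0.29, 0.024] [300 105] [ 14 170 175]
[0.41, 0.34, 0.004] [345  79] [ 26  85 225]
```

```bash
cat >> h.py <<'E'
def fitstick(im,m,init,z0=.004,yaws=(0,1.57,3.14,4.71),lohi=None):
    hsv=cv2.cvtColor(im,cv2.COLOR_RGB2HSV);M=((hsv[...,1]>150)&(hsv[...,0]<19)&(hsv[...,2]>60)).astype(np.uint8)
    c=proj('',[*init[:2],z0+.02],m);f=m['camera_matrix'][0][0]/np.linalg.norm(np.array(m['pose'])[:3,3]-[*init[:2],z0])
    R=np.zeros_like(M);cv2.circle(R,tuple(int(v) for v in c),int(.12*f),1,-1);M=cv2.morphologyEx(M*R,cv2.MORPH_OPEN,np.ones((5,5)))
    n,l,st,_=cv2.connectedComponentsWithStats(M);M=(l==1+np.argmax(st[1:,4])).astype(np.uint8)
    S=3;Mb=cv2.resize(M,None,fx=S,fy=S,interpolation=cv2.INTER_NEAREST)
    B=[(-.085,.085,-.012,.012,0,.02),(-.07,0,-.011,.011,.02,.07)]
    def cost(v):
        A=np.zeros_like(Mb);ca,sa=np.cos(v[2]),np.sin(v[2])
        for b in B:
            P=[(proj('',[v[0]+ca*x-sa*y,v[1]+sa*x+ca*y,z0+z],m)+.5)*S for x in b[:2] for y in b[2:4] for z in b[4:]]
            cv2.fillConvexPoly(A,cv2.convexHull(np.array(P,np.float32)).astype(np.int32),1)
        return 1-(A&Mb).sum()/max((A|Mb).sum(),1)
    for a in yaws:
        r=minimize(cost,[*init[:2],a],method='Nelder-Mead',options=dict(initial_simplex=[[init[0]+i,init[1]+j,a+k] for i,j,k in [(0,0,0),(.006,0,.1),(0,.006,-.1),(-.004,-.004,.06)]]))
        print('stick',np.round(r.x,4),'IoU',round(1-r.fun,3))
E
python3 - <<'E'
from h import *
im=cams.read_camera('wrist');m=cams.camera_model('wrist')
fitstick(im,m,(.44,.245),yaws=(1.57,4.71))
E
```

```text
stick [0.4424 0.2473 1.5632] IoU 0.881
stick [0.4425 0.2458 4.7221] IoU 0.867
```

```bash
python3 - <<'E'
from h import *
im=cams.read_camera('wrist');m=cams.camera_model('wrist')
hsv=cv2.cvtColor(im,cv2.COLOR_RGB2HSV);M=((hsv[...,1]>150)&(hsv[...,0]<19)).astype(np.uint8)
for c in range(160,370,8):
    r=np.where(M[60:150,c])[0]+60
    print(c,(r.min(),r.max(),len(r)) if len(r) else None, hsv[r.min():r.max()+1:4,c,2].tolist() if len(r) else '')
for yaw in (1.565,-1.565):
    for x,z in [(-.085,.02),(-.07,.02),(-.07,.07),(0,.07),(0,.02),(.085,.02)]:
        for y in(-.011,.011): print(round(yaw,2),x,y,z,np.round(proj('',[.442-np.sin(yaw)*y,.2465+np.sin(yaw)*x,.004+z],m)))
E
```

```text
160 None 
168 None 
176 None 
184 (np.int64(88), np.int64(109), 22) [190, 167, 166, 180, 154, 122]
192 (np.int64(89), np.int64(111), 23) [139, 178, 190, 174, 175, 173]
200 (np.int64(89), np.int64(112), 24) [153, 177, 190, 177, 173, 171]
208 (np.int64(90), np.int64(113), 24) [135, 179, 193, 180, 173, 167]
216 (np.int64(91), np.int64(113), 23) [139, 183, 192, 180, 171, 165]
224 (np.int64(91), np.int64(114), 24) [155, 185, 193, 182, 173, 159]
232 (np.int64(92), np.int64(114), 23) [141, 188, 194, 184, 172, 159]
240 (np.int64(92), np.int64(115), 24) [148, 187, 196, 185, 173, 159]
248 (np.int64(93), np.int64(116), 24) [144, 192, 195, 185, 156, 166]
256 (np.int64(94), np.int64(116), 23) [141, 194, 197, 184, 158, 168]
264 (np.int64(94), np.int64(115), 22) [163, 165, 175, 191, 180, 159]
272 (np.int64(95), np.int64(116), 22) [163, 163, 175, 196, 175, 158]
280 (np.int64(96), np.int64(116), 21) [168, 164, 177, 191, 161, 160]
288 (np.int64(96), np.int64(117), 22) [168, 166, 176, 192, 169, 163]
296 (np.int64(97), np.int64(117), 21) [169, 168, 179, 191, 163, 158]
304 (np.int64(97), np.int64(118), 2
[... 402 characters left out ...]
-0.07 0.011 0.02 [197.  89.]
1.56 -0.07 -0.011 0.07 [187. 113.]
1.56 -0.07 0.011 0.07 [187.  89.]
1.56 0 -0.011 0.07 [261. 118.]
1.56 0 0.011 0.07 [263.  93.]
1.56 0 -0.011 0.02 [261. 114.]
1.56 0 0.011 0.02 [262.  93.]
1.56 0.085 -0.011 0.02 [338. 119.]
1.56 0.085 0.011 0.02 [341.  98.]
-1.56 -0.085 -0.011 0.02 [341.  98.]
-1.56 -0.085 0.011 0.02 [338. 119.]
-1.56 -0.07 -0.011 0.02 [327.  97.]
-1.56 -0.07 0.011 0.02 [324. 118.]
-1.56 -0.07 -0.011 0.07 [338.  98.]
-1.56 -0.07 0.011 0.07 [335. 122.]
-1.56 0 -0.011 0.07 [263.  93.]
-1.56 0 0.011 0.07 [261. 118.]
-1.56 0 -0.011 0.02 [262.  93.]
-1.56 0 0.011 0.02 [261. 114.]
-1.56 0.085 -0.011 0.02 [182.  88.]
-1.56 0.085 0.011 0.02 [183. 110.]
```

The stick's nose points to +y (the texture changes at column 260, with the grip on columns 190 to 260). I'll grip the block lengthwise so the gripper body clears the spindles.

```bash
python3 - <<'E'
from h import *
go(.4428,.2095,.213,3.134)
E
```

```text
shift [ 0.1753 -0.0746  0.4733] turn 0.0214 q6 -1.32 t 49.8
```

```bash
python3 -m jog '[[[0.175,-0.075,0],0.021,0.08],[[0.175,-0.075,0],0.021,0.08],[[0.175,-0.075,0.12],0.021,0.08],[[0.175,-0.075,0.24],0.021,0.08],[[0.175,-0.075,0.33],0.021,0.08],[[0.175,-0.075,0.33],0.021,0.08]]'
python3 - <<'E'
from h import *
im=cams.read_camera('wrist');m=cams.camera_model('wrist')
s=observe();print(s['tool_pos'],s['tool_rot'],s['opening'])
hsv=cv2.cvtColor(im,cv2.COLOR_RGB2HSV);M=((hsv[...,1]>150)&(hsv[...,0]<19)).astype(np.uint8)
M[300:]=0
n,l,st,ce=cv2.connectedComponentsWithStats(M);print([x.tolist() for x in st[1:] if x[4]>200])
for yaw in (1.563,):
    for x,z in [(-.085,.02),(-.07,.07),(0,.07),(.085,.02)]:
        for y in(-.011,.011): print(x,y,z,np.round(proj('',[.4426-np.sin(yaw)*y,.2446+np.sin(yaw)*x,.004+z],m)))
go(.4428,.2095,.213,3.134)
E
```

```text
time: 50.55
tool_pos: [0.4425, 0.2096, 0.2686]
tool_rot: [-3.14, -0.004, 3.136]
contact_force: [0.1, 0.3, 0.4]
opening: 0.0847
grip_force: 0.0
[0.44315573 0.20989866 0.27038883] [-3.14141833e+00 -8.71754417e-04  3.13635811e+00] 0.08462613423885916
[[187, 184, 224, 65, 10844]]
-0.085 -0.011 0.02 [188. 218.]
-0.085 0.011 0.02 [186. 190.]
-0.07 -0.011 0.07 [196. 248.]
-0.07 0.011 0.07 [194. 214.]
0 -0.011 0.07 [311. 247.]
0 0.011 0.07 [312. 214.]
0.085 -0.011 0.02 [411. 217.]
0.085 0.011 0.02 [416. 189.]
shift [ 0.0009 -0.001   0.1435] turn 0.0008 q6 -1.28 t 50.6
```

```bash
python3 -m jog '[[[0,0,0.08],0,0.08],[[0,0,0.125],0,0.08],[[0,0,0.142],0,0.08],[[0,0,0.142],0,0.08],[[0,0,0.142],0,0.4],[[0,0,0.142],0,0.4],[[0,0,0.142],0,0.4],[[0,0,0.142],0,0.4]]' 40; python3 -m jog '[[[0,0,-0.1],0,0.4],[[0,0,-0.2],0,0.4],[[0,0,-0.3],0,0.4],[[0,0,-0.3],0,0.4]]'
```

```text
time: 51.6
tool_pos: [0.4431, 0.2099, 0.2145]
tool_rot: [3.141, 0.002, 3.137]
contact_force: [-0.0, -1.2, 6.4]
opening: 0.0696
grip_force: 40.0
time: 52.1
tool_pos: [0.4432, 0.2102, 0.3364]
tool_rot: [3.139, 0.006, 3.136]
contact_force: [-0.5, -0.3, -1.6]
opening: 0.0698
grip_force: 40.0
```

```bash
python3 - <<'E'
from h import *
m=cams.camera_model('top')
for p in [(528,183),(537,218),(592,203),(583,168)]: print(np.round(ray(m,np.array(p)/1.5,.05),3))
f=np.array([np.cos(1.63),np.sin(1.63)])
for g in (-.332,-.32,-.08): print(g,np.array([.6516,.107])+g*f)
go(.671,-.2244,.30,1.63+np.pi/2)
E
```

```text
[ 0.821 -0.299  0.05 ]
[ 0.728 -0.319  0.05 ]
[ 0.769 -0.46   0.05 ]
[ 0.862 -0.441  0.05 ]
-0.332 [ 0.67124414 -0.22441833]
-0.32 [ 0.67053411 -0.21243935]
-0.08 [0.65633353 0.02714016]
shift [-0.5749 -1.0834  0.091 ] turn -0.0205 q6 -1.28 t 52.1
```

```bash
python3 -m jog '[[[-0.09,-0.13,0],-0.02,0.4],[[-0.17,-0.27,0],-0.02,0.4],[[-0.25,-0.4,0],-0.02,0.4],[[-0.32,-0.53,0],-0.02,0.4],[[-0.4,-0.66,0],-0.02,0.4],[[-0.47,-0.79,0],-0.02,0.4],[[-0.53,-0.91,0],-0.02,0.4],[[-0.575,-1,0],-0.02,0.4],[[-0.575,-1,0],-0.02,0.4],[[-0.575,-1,0],-0.02,0.4]]'
python3 - <<'E'
from h import *
go(.671,-.2244,.2255,1.63+np.pi/2)
cams.read_camera('side')
for d in models.pinpoint('carriage1','side'): print(np.round(d['position'],4),round(d['confidence'],2))
E
```

```text
time: 53.35
tool_pos: [0.6703, -0.1908, 0.3317]
tool_rot: [3.14, -0.003, -3.084]
contact_force: [-0.4, 0.2, -0.8]
opening: 0.0701
grip_force: 40.0
shift [ 0.003  -0.084   0.2655] turn -0.0005 q6 -2.02 t 53.4
[ 0.4771 -0.4886 -0.0046] 0.89
[ 0.3165 -0.3722  0.0008] 0.69
[ 0.6577 -0.0615  0.0148] 0.65
[0.6526 0.0853 0.0161] 0.58
[0.6505 0.0114 0.0112] 0.53
[0.5846 0.2434 0.0506] 0.18
```

Everything is in place. I'll lower the stick behind the last carriage.

```bash
python3 -m jog '[[[0.003,-0.085,0],0,0.4],[[0.003,-0.085,0.05],0,0.4],[[0.003,-0.085,0.13],0,0.4],[[0.003,-0.085,0.2],0,0.4],[[0.003,-0.085,0.25],0,0.4],[[0.003,-0.085,0.265],0,0.4],[[0.003,-0.085,0.265],0,0.4],[[0.003,-0.085,0.265],0,0.4]]'
python3 - <<'E'
from h import *
go(.6563,.0271,.2255,1.63+np.pi/2)
im=cams.read_camera('top');m=cams.camera_model('top')
g=im.astype(float).mean(2)
E
```

```text
time: 54.45
tool_pos: [0.6717, -0.2251, 0.229]
tool_rot: [-3.141, 0.002, -3.084]
contact_force: [0.1, 0.2, -0.8]
opening: 0.0699
grip_force: 40.0
shift [0.002  0.6318 0.0086] turn -0.0004 q6 -2.06 t 54.5
```

```bash
python3 -m jog '[[[0,0,0.007],0,0.4],[[0,0.03,0.007],0,0.4],[[0,0.06,0.007],0,0.4],[[0,0.09,0.007],0,0.4],[[0,0.12,0.007],0,0.4],[[0.001,0.15,0.007],0,0.4],[[0.001,0.18,0.007],0,0.4],[[0.001,0.21,0.007],0,0.4],[[0.001,0.24,0.007],0,0.4],[[0.001,0.27,0.007],0,0.4],[[0.001,0.3,0.007],0,0.4]]'; python3 - <<'E'
from h import *
go(.6563,.0271,.2255,1.63+np.pi/2)
cams.read_camera('side')
for d in models.pinpoint('carriage1','side'): print(np.round(d['position'],4),round(d['confidence'],2))
print(models.pinpoint('stick','side')[:1])
E
```

```text
time: 55.88
tool_pos: [0.664, -0.1053, 0.2249]
tool_rot: [-3.139, 0.001, -3.083]
contact_force: [0.7, -6.0, -1.5]
opening: 0.0697
grip_force: 40.0
shift [ 0.      0.3316 -0.0014] turn -0.0003 q6 -1.9 t 55.9
[ 0.4741 -0.4887 -0.002 ] 0.79
[ 0.3158 -0.376   0.0023] 0.67
[0.6491 0.0464 0.0139] 0.53
[0.6465 0.1178 0.0064] 0.45
[ 0.6013 -0.3819  0.0015] 0.3
[{'position': [0.6582, -0.0684, 0.0134], 'confidence': 0.61}]
```

```bash
python3 -m jog '[[[0,0.03,0],0,0.4],[[0,0.06,0],0,0.4],[[0,0.09,0],0,0.4],[[0,0.12,0],0,0.4],[[0,0.15,0],0,0.4],[[0,0.18,0],0,0.4],[[0,0.21,0],0,0.4],[[0,0.24,0],0,0.4],[[0,0.27,0],0,0.4],[[0,0.3,0],0,0.4],[[0,0.33,0],0,0.4],[[0,0.33,0],0,0.4]]'; python3 - <<'E'
from h import *
cams.read_camera('side')
for d in models.pinpoint('carriage1','side'): print(np.round(d['position'],4),round(d['confidence'],2))
print(models.pinpoint('stick','side')[:1])
E
```

```text
time: 57.52
tool_pos: [0.6564, 0.0268, 0.2249]
tool_rot: [3.141, 0.0, -3.084]
contact_force: [1.0, 0.3, -1.7]
opening: 0.0701
grip_force: 40.0
[ 0.3164 -0.3773  0.0045] 0.84
[ 0.4755 -0.491  -0.0016] 0.57
[{'position': [0.6523, 0.0643, 0.0119], 'confidence': 0.85}]
```

```bash
python3 -m jog '[[[0,-0.08,0],0,0.4],[[0,-0.16,0],0,0.4],[[0,-0.24,0],0,0.4],[[0,-0.3,0],0,0.4],[[0,-0.3,-0.1],0,0.4],[[0,-0.3,-0.2],0,0.4],[[0.05,-0.3,-0.28],0,0.4],[[0.2,-0.3,-0.3],0,0.4],[[0.35,-0.2,-0.3],0,0.4],[[0.4,-0.1,-0.3],0,0.4],[[0.45,0.05,-0.3],0.02,0.4],[[0.5,0.2,-0.3],0.02,0.4]]'; python3 - <<'E'
from h import *
go(.4431,.2099,.30,3.137)
E
```

```text
time: 59.18
tool_pos: [0.4518, 0.0945, 0.3452]
tool_rot: [3.141, 0.001, 3.134]
contact_force: [0.5, 0.9, -0.7]
opening: 0.0697
grip_force: 40.0
shift [0.0237 0.2884 0.1129] turn -0.0008 q6 -1.52 t 59.2
```

```bash
python3 -m jog '[[[0.01,0.12,0],0,0.4],[[0.024,0.24,0],0,0.4],[[0.024,0.288,0],0,0.4],[[0.024,0.288,0.06],0,0.4],[[0.024,0.288,0.12],0,0.4],[[0.024,0.288,0.2],0,0.4],[[0.024,0.288,0.26],0,0.4],[[0.024,0.288,0.3],0,0.4],[[0.024,0.288,0.305],0,0.4],[[0.024,0.288,0.305],0,0.4]]'; python3 - <<'E'
from h import *
go(.4431,.2099,.2145,3.137)
im=cams.read_camera('side')
print(models.pinpoint('stick','side')[:1])
E
```

```text
time: 60.42
tool_pos: [0.444, 0.2085, 0.2232]
tool_rot: [3.141, 0.001, 3.136]
contact_force: [-0.3, 0.4, -1.5]
opening: 0.07
grip_force: 40.0
shift [0.0022 0.0034 0.0217] turn -0.0002 q6 -1.28 t 60.4
[{'position': [0.6551, 0.0051, 0.009], 'confidence': 0.69}]
```

Lower the last 8 mm and release, checking the opening.

```bash
python3 -m jog '[[[0.002,0.003,0.01],0,0.4],[[0.002,0.003,0.019],0,0.4],[[0.002,0.003,0.019],0,0.4],[[0.002,0.003,0.019],0,0.4]]';  python3 -m jog '[[[0,0,0],0,0.1],[[0,0,0],0,0.1],[[0,0,0],0,0.1],[[0,0,0],0,0.1],[[0,0,0],0,0.1]]'; python3 -m jog '[[[0,0,-0.06],0,0.1],[[0,0,-0.16],0,0.1],[[0,0,-0.3],0,0.1],[[-0.15,0,-0.4],0,0.1],[[-0.17,0.09,-0.47],0,0.1],[[-0.17,0.09,-0.47],0,0.1]]'
python3 - <<'E'
from h import *
print(observe()['tool_pos'])
im=cams.read_camera('wrist');m=cams.camera_model('wrist');find(['stick','tray','start_top'],'wrist')
fitstick(im,m,(.44,.245),yaws=(1.57,))
for c in('side','top'):
    cams.read_camera(c);print(c);find(['stick','start_top'],c)
    for d in models.pinpoint('carriage1',c): print(np.round(d['position'],4),round(d['confidence'],2))
E
```

```text
time: 61.02
tool_pos: [0.443, 0.2097, 0.2151]
tool_rot: [3.142, -0.0, 3.136]
contact_force: [0.3, 1.0, -1.6]
opening: 0.0702
grip_force: 40.0
time: 61.65
tool_pos: [0.443, 0.2097, 0.2152]
tool_rot: [3.141, 0.0, 3.136]
contact_force: [-0.4, -0.1, -0.8]
opening: 0.0824
grip_force: 0.0
time: 62.4
tool_pos: [0.5121, 0.2467, 0.4054]
tool_rot: [3.139, 0.005, 3.138]
contact_force: [0.4, -0.4, -0.6]
opening: 0.0826
grip_force: 0.0
[0.51210263 0.24670045 0.40540989]
stick [0.4416 0.2477 0.0025] 0.72 px [257. 104.]
tray [0.4399 0.2406 0.0019] 0.85 px [251. 103.]
start_top [0.587  0.2444 0.0533] 0.74 px [255. 239.]
stick [0.4392 0.2449 1.5669] IoU 0.89
side
stick [0.4397 0.2451 0.0058] 0.6 px [197. 182.]
start_top [0.5867 0.2427 0.0497] 0.42 px [235. 164.]
[ 0.313  -0.3775  0.0008] 0.93
[ 0.477  -0.488  -0.0012] 0.9
[0.6426 0.1781 0.0158] 0.4
top
stick [ 7.767e-01 -1.326e-01 -2.000e-04] 0.58 px [307. 137.]
stick [ 0.4564 -0.2986  0.0013] 0.21 px [352. 218.]
[ 0.477  -0.4913 -0.0039] 0.8
[ 0.312  -0.3745  0.0048] 0.64
[ 0.46   -0.3018  0.0029] 0.4
```

```bash
python3 - <<'E'
from h import *
go(.587,.2445,.25)
E
```

```text
shift [-0.1897 -0.0005  0.3826] turn 0.0 q6 -1.25 t 63.0
```

```bash
python3 -m jog '[[[-0.19,0,0],0,1],[[-0.19,0,0],0,1],[[-0.19,0,0.05],0,1],[[-0.19,0,0.1],0,1],[[-0.19,0,0.2],0,1],[[-0.19,0,0.3],0,1],[[-0.19,0,0.37],0,1],[[-0.19,0,0.38],0,1],[[-0.19,0,0.38],0,1],[[-0.19,0,0.38],0,1]]' 10; python3 -m jog '[[[0,0,0.02],0,1],[[0,0,0.04],0,1],[[0,0,0.05],0,1],[[0,0,0.05],0,1]]'; python3 -m jog '[[[0,0,0.006],0,1],[[0,0,0.012],0,1],[[0,0,0.012],0,1]]'
```

```text
time: 64.25
tool_pos: [0.5876, 0.245, 0.2528]
tool_rot: [3.141, 0.003, 3.136]
contact_force: [0.2, 0.5, -0.2]
opening: 0.0003
grip_force: 0.0
time: 64.75
tool_pos: [0.5871, 0.2449, 0.2306]
tool_rot: [-3.141, -0.001, 3.136]
contact_force: [-0.5, 0.4, -0.2]
opening: 0.0003
grip_force: 0.0
time: 65.12
tool_pos: [0.5873, 0.2449, 0.2266]
tool_rot: [3.141, 0.001, 3.136]
contact_force: [0.3, -0.1, 2.8]
opening: 0.0007
grip_force: 1.4
```

Contact. Press on.

```bash
python3 -m jog '[[[0,0,0.006],0,1],[[0,0,0.012],0,1],[[0,0,0.012],0,1],[[0,0,0.012],0,1]]'; python3 -m jog '[[[0,0,0.003],0,1],[[0,0,0.006],0,1],[[0,0,0.006],0,1]]'
```

```text
time: 65.62
tool_pos: [0.5872, 0.245, 0.224]
tool_rot: [3.141, 0.002, 3.137]
contact_force: [-5.0, -1.8, 16.8]
opening: 0.0005
grip_force: 8.7
time: 66.0
tool_pos: [0.5871, 0.245, 0.2237]
tool_rot: [3.141, 0.003, 3.137]
contact_force: [-10.3, -4.2, 30.9]
opening: 0.0005
grip_force: 15.3
```

The button has bottomed out: 31 N against a 4 N spring. I'll withdraw and check the scene.

```bash
python3 -m jog '[[[0,0,-0.05],0,1],[[0,0,-0.15],0,1],[[0,0,-0.3],0,1],[[0.1,0,-0.45],0,1],[[0.15,0.1,-0.45],0,0.8],[[0.15,0.1,-0.45],0,0.8],[[0.15,0.1,-0.45],0,0.8]]'; python3 - <<'E'
from h import *
im=cams.read_camera('wrist');find(['stick','tray'],'wrist')
for c in('side','top'):
    cams.read_camera(c);print(c);find(['stick','spindle1','collar','caliper'],c)
    for d in models.pinpoint('carriage1',c): print(np.round(d['position'],4),round(d['confidence'],2))
E
```

```text
time: 66.88
tool_pos: [0.5274, 0.2852, 0.3984]
tool_rot: [-3.141, -0.001, 3.137]
contact_force: [-0.5, 0.8, 0.4]
opening: 0.0176
grip_force: 0.0
stick [ 0.4409  0.2491 -0.0011] 0.87 px [223.  87.]
stick [0.6504 0.1057 0.0009] 0.47 px [120. 255.]
tray [0.437  0.2407 0.0037] 0.56 px [215.  84.]
side
stick [ 4.338e-01  5.295e-01 -1.000e-04] 0.52 px [175. 148.]
spindle1 [ 0.7703 -0.1294  0.    ] 0.66 px [326. 221.]
spindle1 [ 7.738e-01  2.800e-03 -5.000e-04] 0.61 px [309. 200.]
spindle1 [ 0.7853  0.1082 -0.0015] 0.3 px [298. 184.]
collar [0.7855 0.1065 0.0013] 0.54 px [298. 184.]
caliper [7.834e-01 1.060e-01 4.000e-04] 0.7 px [298. 184.]
caliper [ 0.6013 -0.3801 -0.0008] 0.62 px [318. 284.]
[ 0.475  -0.4943  0.0008] 0.79
[ 0.3136 -0.3776 -0.0008] 0.57
[0.6416 0.1758 0.0154] 0.37
top
stick [0.4438 0.2446 0.0046] 0.46 px [209. 220.]
spindle1 [ 0.7755 -0.1344  0.0011] 0.83 px [308. 137.]
spindle1 [ 0.7726  0.0054 -0.0022] 0.61 px [272. 138.]
collar [ 7.859e-01  1.087e-01 -3.000e-04] 0.89 px [246. 134.]
caliper [ 0.607  -0.3818  0.003 ] 0.72 px [373. 179.]
[ 4.762e-01 -4.877e-01  3.000e-04] 0.5
[ 0.3098 -0.3729  0.0015] 0.48
```

```bash
python3 -c "
from cell import robot
print(robot.hand_in())"
```

```text
the job is handed in; nothing more can be done
None
```

I handed the job in at about 67 s: all three carriages were pushed into the tunnel with the stick, the stick is back flat in its tray and released, and the start button was pressed fully down. The last camera check placed only the rear carriage, about 70 mm past the guard. The two ahead of it weren't seen under the roof, so I inferred their positions from the push. One carriage flipped over while I was placing it and had to be turned upright on the bench first. The judge's result wasn't shown.

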